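# Stop out the margins of the etching plates

## Task

Take the brush from its rest and dip its tip well into the open pot. Then, one plate after another from the left-most to the right-most (as seen from the robot), draw the bristles lightly and slowly, at about 2 cm a second, along the middle of the bare copper strip at each plate's edge in one unbroken stroke, from near its far end to near its end by the robot; keep the bristles off the black coating. Finally hang the brush back upright in its rest, set the lid squarely on the pot so it sits fully down and level, and leave the plates flat and the jar, tape and roller where they are.

Things in the scene. Friction and masses are not known exactly. Their poses are not given: they have to be found in the camera images.
- plate_A: loose copper plate in the left-most place (largest y), flat, 130 x 76 x 4 mm, 0.4 kg, turned up to 0.25 rad; not in every run. Origin: centre of its underside; x along its length, away from the robot; y left; z up. Black on top but for a bare copper strip 16 mm wide all along its left (+y) long edge: middle line at y = +30 mm, surface at z = 4 mm
- A_far (a point): point on the surface of plate A's bare strip, on its middle line, 50 mm beyond the plate's centre (15 mm from the far end)
- A_near (a point): the same at the robot's end of plate A's strip, 50 mm this side of the plate's centre (15 mm from the near end)
- plate_B: loose copper plate in the middle place, flat, 130 x 76 x 4 mm, 0.4 kg, turned up to 0.25 rad; not in every run. Origin: centre of its underside; x along its length, away from the robot; y left; z up. Black on top but for a bare copper strip 16 mm wide all along its left (+y) long edge: middle line at y = +30 mm, surface at z = 4 mm
- B_far (a point): point on the surface of plate B's bare strip, on its middle line, 50 mm beyond the plate's centre (15 mm from the far end)
- B_near (a point): the same at the robot's end of plate B's strip, 50 mm this side of the plate's centre (15 mm from the near end)
- plate_C: loose copper plate in the right-most place (smallest y), flat, 130 x 76 x 4 mm, 0.4 kg, turned up to 0.25 rad; not in every run. Origin: centre of its underside; x along its length, away from the robot; y left; z up. Black on top but for a bare copper strip 16 mm wide all along its left (+y) long edge: middle line at y = +30 mm, surface at z = 4 mm
- C_far (a point): point on the surface of plate C's bare strip, on its middle line, 50 mm beyond the plate's centre (15 mm from the far end)
- C_near (a point): the same at the robot's end of plate C's strip, 50 mm this side of the plate's centre (15 mm from the near end)
- pot: white round stop-out pot, fixed, open at the top, nothing in it that moves: outer radius 34 mm, wall 4 mm (inner radius 30 mm), 50 mm high, inner floor 6 mm up. Origin: centre of its underside, z up. Stands to the left or to the right of the plates, the brush rest on the other side
- pot_rim (a point): centre of the pot's mouth, at rim height (50 mm); z up
- lid: loose lid of the pot, 0.12 kg, right way up on the table: aluminium disc of radius 39 mm (5 to 10 mm above its origin), under it a boss of radius 24.5 mm (0 to 5 mm) that goes inside the rim, on top a dark square wooden grip 20 x 20 mm (10 to 46 mm; faces along lid x and y). Origin: centre of the underside, z up. Seated, it is 45 mm above the pot's origin
- rest: brush rest, fixed: dark steel bridge 70 x 70 mm, its top at 78 mm, with an 18 x 18 mm square hole through the middle of its 6 mm top; open beneath. Origin: on the table under the hole, z up; its own turn does not matter for the brush
- rest_hole (a point): centre of the rest's hole, at the top face (78 mm)
- brush: short stout brush, loose, 0.07 kg, 116 mm long, hanging upright in the rest's hole by its collar (origin 12 mm above the rest's). Origin: tip of the unpressed bristles; z up along it. Bristles to 25 mm, ferrule of radius 5 mm to 66 mm, collar of radius 17 mm from 66 to 70 mm, wooden handle to 116 mm, 22 mm (x) by 16 mm (y): grip across the 16 mm from above
- brush_tip (a point): the tip of the bristles as it is now, on the brush's axis. The bristles give along the brush's axis by up to 12 mm, like a spring of 350 N/m (3.5 N at 10 mm), then are hard
- ink_jar: bystander: amber ink jar with a black cap, 56 mm across, 75 mm high, origin under its centre
- tape_roll: bystander: roll of paper tape lying flat, 84 mm across, 24 mm high, origin under its centre
- ink_roller: bystander: rubber ink roller, 90 mm wide along its y, 36 mm high, handle reaching 135 mm along its +x, origin on the table under the roller
Mind the look-alikes: they are no part of the job. What is shaped like the lid but green or pink is not meant.

How it is judged:
By the outcome, as a careful person would: the job done as asked, in the order asked, and still so for the second after the job is handed in, with the robot touching nothing.
Of plate_A, plate_B, plate_C only 2 to 3 are there at a start; the rules pass over those that are not, and their reading is None.
At some moment in a run one of lid, plate_A, plate_B, plate_C may be knocked a few centimetres aside while the robot is not near it.
It also fails if it takes over 200 s, if anything falls off the work surface, if the arm or the gripper's body presses on something with over 40 N, if the wrist force passes 120 N, or if a joint passes its speed limit or range.

## Robot

A 7-joint arm with a two-finger parallel gripper is mounted at the origin on the work surface. World frame = base frame: x ahead of the robot, y to its left, z up, the work surface at z = 0. Lengths are in m, angles in rad, forces in N, time in s.
With the tool pointing down it reaches from about 0.4 to 0.85 m from the base axis. Payload 4.5 kg.
Tool frame: the origin (TCP) lies at the very end of the fingers, on their centre line; the grasp point (between the pads) lies 19 mm behind it; z points along the fingers, y is the direction in which the jaws open and shut (so a half turn about z gives the same grasp; the last joint's range is limited). The gripper opens to 88 mm and grips with 3 to 60 N. Pads are 18 mm wide; open, the fingers measure 123 mm over their backs; the gripper's body (75 mm by 187 mm) begins 45 mm behind the grasp point.
Start: joints at [1.282, 0.689, -0.195, 1.565, 0.157, 0.902, -0.215], TCP at [0.198, -0.593, 0.239] pointing down, gripper open.
Joint ranges: [-3.01, 3.01], [-0.46, 2.08], [-1.47, 1.51], [0.13, 2.56], [-1, 4.14], [0.04, 2.09], [-2.66, 2.66]. Speed limits (rad/s): [2.57, 2.57, 3.14, 3.14, 3.14, 3.14, 3.14].

## Interface

Orientations are given as a unit quaternion [w, x, y, z].
In Python, from cell import * gives the robot as it stands.
- The arm moves only by the tool move_arm, never from a script. Its argument "moves" is a list that holds one entry, the list of rows, each a list of 5 numbers: the shift along the tool's x, y, z in m, then the turn about the tool's z in degrees, then the opening, from 0 (shut) to 1 (fully open). A call has 1 to 10 rows; each row is the pose to reach, as a shift and turn from the pose commanded when the call began, along the tool's axes at that moment; what a row does not reach only later rows make up. A row lasts 1/8 s, in which the tool goes at most 62.5 mm and 10.7 degrees, less where a joint would pass 70% of its speed; a pose out of reach is approached as far as the arm can. A call with a gripper value outside its range is refused whole. The fingers move at their own pace and stop on an object; "squeeze" is the grip in N (left out, the last holds). Time passes only in rows, so rows that repeat a pose let the fingers close. It gives the time, the measured TCP pose, the force and the opening at its end, in the units of the state.
- get_obs(): the state, without advancing time (a new reading comes with each control period).
- camera(name): name is "side" or "top"; returns a dict with "image" (480x640x3 uint8, red, green, blue), "z_map" (480x640 float32, m along the optical axis (not along the pixel's ray), 0 where there is no reading), "fx", "fy", "cx", "cy" (pixels), "xyz" and "rotation" of the camera in the world. Camera axes: x right, y down, z forward; pixel columns grow to the right and rows downward; lengths in m; the calibration is good to about 2 mm. A picture is of the moment at which its call begins.
- sign_off(): hands the job in, once; it reports no verdict.
Trained networks look in a picture, given as the dict that the camera call returned (one of the last four; its "shot" number tells which), for a name from the list of things; names that differ only in an ending like _2 or _b are one class to them, and where a whole thing is asked for, a point or a joint stands for the part that bears it (a point fixed in the world has none). Each returns a list of dicts, best first, with "p" (0 to 1); they miss things now and then, are a little off and sometimes report something else, mostly with a low value. They report only what shows in the picture. A call takes as long as a camera call. They do not tell look-alikes from the thing itself.
- find_in(target, picture): "point" ([column, row] as shares, 0 to 1, of the picture: columns of its width, rows of its height, amid what is visible of it).
- pinpoint(target, picture): "point" ([column, row] as shares, 0 to 1, of the picture: columns of its width, rows of its height: a listed point, or the origin of a listed thing).
The state is a dict: "t": time; "joint_pos": joint angles; "joint_vel": joint speeds; "joint_efforts": joint torques, N m; "eef_pos": TCP position; "tool_rot": TCP orientation; "contact_force": force on the tool from outside, world axes, zero at the start; "wrist_torque": the same for the moment, N m; "grip_width": finger opening in m.
Only numpy, scipy, OpenCV 4.12 (cv2) and the standard library are available. Lean on these libraries where they do the work, as an engineer would, in place of code of your own. Each camera call takes 0.05 s, during which the arm holds its last target.

## Working session

There is one attempt and no reset: what is moved stays moved. The work goes in short steps, Python scripts to look and compute and a tool call to move; the robot and the scene stay as the last step left them, time stands still between calls to the robot, and variables do not carry over. Pictures are saved under pics/ and viewed, and the job is handed in when it is done.

Besides the shell and the picture viewer there is one more tool, called after "Request:" by a JSON object that holds its "name" and its "arguments". move_arm: Moves the arm, as the interface text tells. Its arguments: {"type":"object","properties":{"moves":{"type":"array","items":{"type":"array","items":{"type":"array","items":{"type":"number"}}}},"squeeze":{"type":"number"}},"required":["moves"]}

```bash
ls; mkdir -p pics; python3 - <<'E'
from cell import *
import cv2
o=get_obs();print(o)
for n in ["top","side"]:
    c=camera(n);cv2.imwrite(f"pics/{n}0.png",c["image"][:,:,::-1]);print(n,c["fx"],c["fy"],c["cx"],c["cy"],c["xyz"],c["rotation"],c["shot"])
E
```

```text
pics
{'t': 0.0, 'joint_pos': array([ 1.28180027,  0.69003735, -0.19456052,  1.56634157,  0.15729987,
        0.90252983, -0.21507286]), 'joint_vel': array([-0.00066869,  0.00202371,  0.00060181, -0.00055829, -0.00104591,
       -0.00058593, -0.00030605]), 'joint_efforts': array([ 7.37255996e-04, -5.27564335e+01, -1.26657262e+00, -1.53432423e+01,
       -5.25271415e-02,  6.55346434e-03,  2.04329408e-04]), 'eef_pos': array([ 0.19803122, -0.59211233,  0.23787859]), 'tool_rot': array([-9.37680568e-04,  9.86991310e-01,  1.60770741e-01, -2.07783770e-04]), 'contact_force': array([0.62315646, 0.56541887, 0.57304574]), 'wrist_torque': array([-0.03353784, -0.010111  ,  0.02971916]), 'grip_width': 0.08858384911010315}
top 466.84080063864576 466.84080063864576 310.70091242405164 246.51701941639465 [0.41457046 0.0402425  0.97561079] [ 0.08098931 -0.69375628  0.71355763 -0.05457531] 1
side 501.3734368507003 501.3734368507003 323.42661420360116 240.6453309358336 [ 0.2513124  -0.5241612   0.89612131] [-0.32281762  0.91708224 -0.21776305  0.08560493] 2
```

View pics/top0.png

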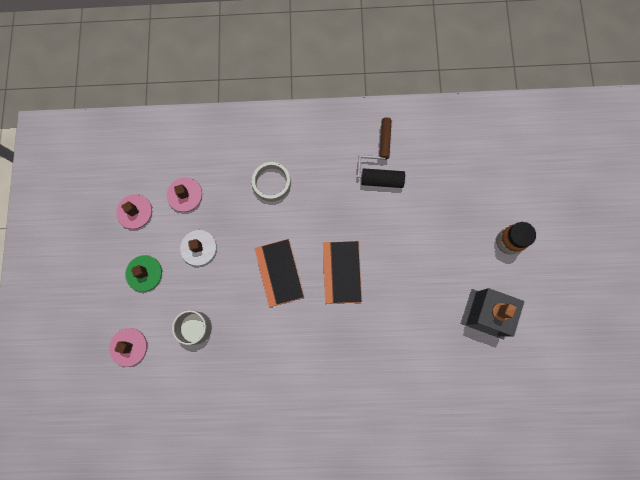

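View pics/side0.png

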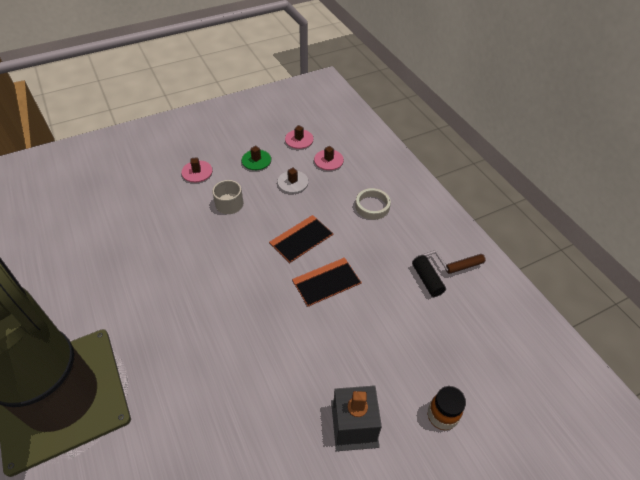

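```bash
cat > h.py <<'E'
from cell import *
import numpy as np, cv2
from scipy.spatial.transform import Rotation as R
def rot(q): return R.from_quat([q[1],q[2],q[3],q[0]]).as_matrix()
def cloud(c):
    z=c["z_map"];v,u=np.mgrid[0:480,0:640]
    P=np.stack([(u-c["cx"])/c["fx"]*z,(v-c["cy"])/c["fy"]*z,z],-1)
    return P@rot(c["rotation"]).T+np.array(c["xyz"])
def ray(c,u,v,h):
    d=rot(c["rotation"])@np.array([(u-c["cx"])/c["fx"],(v-c["cy"])/c["fy"],1]);o=np.array(c["xyz"])
    return o+d*(h-o[2])/d[2]
def proj(c,p):
    q=rot(c["rotation"]).T@(np.array(p)-np.array(c["xyz"]));return q[0]/q[2]*c["fx"]+c["cx"],q[1]/q[2]*c["fy"]+c["cy"]
E
python3 - <<'E'
from h import *
H=dict(A_far=.004,A_near=.004,B_far=.004,B_near=.004,C_far=.004,C_near=.004,plate_A=0,plate_B=0,plate_C=0,pot=0,pot_rim=.05,lid=0,rest=0,rest_hole=.078,brush=.012,brush_tip=.012,ink_jar=0,tape_roll=0,ink_roller=0)
np.set_printoptions(precision=4,suppress=True)
for n in ["top","side"]:
    c=camera(n);P=cloud(c);
    print(n,proj(c,[0,0,0]))
    for (u,v) in [(100,430),(300,400),(560,150),(50,150)]: print(u,v,P[v,u])
    for t,h in H.items():
        for r in pinpoint(t,c)[:3]:
            u,v=r["point"][0]*640,r["point"][1]*480
            print(t,round(r["p"],2),round(u,1),round(v,1),ray(c,u,v,h),P[min(479,int(v)),min(639,int(u))])
E
```

```text
top (np.float64(358.19560712129453), np.float64(561.4414297454848))
100 430 [0.2422 0.5081 0.0001]
300 400 [ 0.292   0.1037 -0.002 ]
560 150 [ 0.8003 -0.4713  0.0012]
50 150 [0.8467 0.6611 0.0013]
A_far 0.59 259.2 252.2 [0.5953 0.1842 0.004 ] [0.5951 0.1842 0.0073]
A_near 0.87 273.3 301.0 [0.4911 0.1551 0.004 ] [0.491  0.1555 0.0058]
B_far 0.8 325.8 250.5 [0.5944 0.0426 0.004 ] [0.5957 0.0443 0.0032]
B_far 0.67 261.0 253.9 [0.5914 0.1804 0.004 ] [0.5932 0.1823 0.0053]
B_near 0.92 329.4 294.3 [0.5018 0.038  0.004 ] [0.5025 0.0388 0.0032]
B_near 0.4 259.3 251.9 [0.5959 0.184  0.004 ] [0.5973 0.1842 0.0072]
plate_A 0.7 280.5 271.2 [0.5537 0.1397 0.    ] [0.5537 0.1404 0.0032]
plate_B 0.85 344.0 274.0 [0.5438 0.006  0.    ] [0.5447 0.0063 0.0094]
pot 0.7 198.4 330.7 [0.4341 0.3123 0.    ] [0.4355 0.3114 0.0064]
pot_rim 0.88 191.8 325.2 [0.4442 0.3118 0.05  ] [0.4461 0.3265 0.0057]
lid 0.95 127.4 347.0 [0.4045 0.4605 0.    ] [0.4069 0.4462 0.0354]
lid 0.91 147.0 272.0 [0.5605 0.426  0.    ] [0.5596 0.4234 0.0067]
lid 0.91 134.5 213.8 [0.6903 0.4594 0.    ] [0.6866 0.4522 0.0195]
rest 0.65
[... 1910 characters left out ...]
402  0.4507 0.0115]
rest 0.74 438.4 418.3 [ 0.593 -0.341  0.   ] [ 0.5771 -0.3486  0.0409]
rest_hole 0.93 355.0 406.9 [ 0.4504 -0.2789  0.078 ] [ 0.4458 -0.2842  0.0998]
brush 0.67 356.9 418.4 [ 0.4594 -0.2787  0.012 ] [ 0.4431 -0.2954  0.0769]
brush 0.4 356.0 407.3 [ 0.4678 -0.2606  0.012 ] [ 0.4467 -0.286   0.0986]
brush_tip 0.4 299.6 236.6 [0.5466 0.1419 0.012 ] [0.5473 0.1467 0.0086]
ink_jar 0.88 440.9 415.1 [ 0.6004 -0.3382  0.    ] [ 0.5797 -0.3477  0.0499]
ink_jar 0.58 425.6 280.5 [ 0.7428 -0.0816  0.    ] [ 0.7298 -0.0913  0.0229]
tape_roll 0.96 372.1 203.6 [0.7548 0.167  0.    ] [ 0.7557  0.169  -0.0001]
ink_roller 0.61 426.1 280.5 [ 0.7438 -0.0821  0.    ] [ 0.7292 -0.0945  0.0276]
```

```bash
cat >> h.py <<'E'
X0,Y0,S=0.3,-0.45,0.0005
def rect(c,h,x0=0.3,x1=0.9,y0=-0.45,y1=0.55,s=0.0005):
    # world plane z=h -> picture with rows: x decreasing downward, cols: y decreasing rightward
    n=int((x1-x0)/s);m=int((y1-y0)/s)
    xs=x1-np.arange(n)*s;ys=y1-np.arange(m)*s
    W=np.stack(np.broadcast_arrays(xs[:,None],ys[None,:],h),-1)
    q=(W-np.array(c["xyz"]))@rot(c["rotation"])
    mu=(q[...,0]/q[...,2]*c["fx"]+c["cx"]).astype(np.float32);mv=(q[...,1]/q[...,2]*c["fy"]+c["cy"]).astype(np.float32)
    return cv2.remap(c["image"],mu,mv,cv2.INTER_LINEAR)
def plates(c,verbose=1):
    im=rect(c,.004);hsv=cv2.cvtColor(im,cv2.COLOR_RGB2HSV);I=im.astype(int)
    orange=((hsv[...,0]<14)&(hsv[...,1]>130)&(hsv[...,2]>90)).astype(np.uint8)
    orange=cv2.morphologyEx(orange,cv2.MORPH_OPEN,np.ones((9,9)))
    out=[]
    cs,_=cv2.findContours(orange,cv2.RETR_EXTERNAL,cv2.CHAIN_APPROX_NONE)
    for k in cs:
        (u,v),(w,h),a=cv2.minAreaRect(k)
        if max(w,h)<180: continue
        b=cv2.boxPoints(((u,v),(w,h),a))
        # long axis
        e=b[1]-b[0];f=b[2]-b[1]
        if np.hypot(*f)>np.hypot(*e): e=f
        d=np.array([-e[1],-e[0]]);d/=np.hypot(*d)
        if d[0]<0:d=-d
        out.append((0.9-v*.0005,0.55-u*.0005,np.arctan2(d[1],d[0]),max(w,h)*.5,min(w,h)*.5))
    return sorted(out,key=lambda r:-r[1])
def plates_black(c):
    im=rect(c,.004);g=im.max(2)
    m=(g<60).astype(np.uint8);m=cv2.morphologyEx(m,cv2.MORPH_OPEN,np.ones((9,9)))
    out=[];cs,_=cv2.findContours(m,cv2.RETR_EXTERNAL,cv2.CHAIN_APPROX_NONE)
    for k in cs:
        (u,v),(w,h),a=cv2.minAreaRect(k)
        if 200<max(w,h)<290 and 90<min(w,h)<140: out.append((0.9-v*.0005,0.55-u*.0005,a,max(w,h)*.5,min(w,h)*.5))
    return out
E
python3 - <<'E'
from h import *
np.set_printoptions(precision=4,suppress=True)
C={}
for n in ["top","side"]:
    c=camera(n);C[n]=c
    print(n);print(np.array(plates(c)));print(np.array(plates_black(c)))
    P=cloud(c)
    cv2.imwrite(f"pics/r_{n}.png",cv2.resize(rect(c,.004),(800,480),interpolation=cv2.INTER_AREA)[:,:,::-1])
    i=rect(c,.128,.38,.52,-.36,-.22);cv2.imwrite(f"pics/brush_{n}.png",cv2.resize(i,None,fx=2,fy=2)[:,:,::-1])
    i=rect(c,.046,.53,.67,.25,.39);cv2.imwrite(f"pics/lid_{n}.png",cv2.resize(i,None,fx=2,fy=2)[:,:,::-1])
    i=rect(c,.050,.37,.51,.25,.39);cv2.imwrite(f"pics/pot_{n}.png",cv2.resize(i,None,fx=2,fy=2)[:,:,::-1])
import numpy as np
ims=[np.hstack([cv2.resize(cv2.imread(f"pics/{k}_{n}.png"),(260,260)) for k in ["brush","lid","pot"]]) for n in ["top","side"]]
cv2.imwrite("pics/crops.png",np.vstack(ims))
E
```

```text
top
[[  0.5445   0.1719   0.2311 128.4624  15.2311]
 [  0.5485   0.0403   0.0103 128.0705  14.4322]]
[[  0.4473  -0.2679  71.279  102.0887  68.4091]
 [  0.5487   0.0027  89.2838 125.9089  55.4644]
 [  0.5535   0.1356  76.293  126.3213  56.1231]]
side
[[  0.5437   0.1729   0.2355 129.1136  15.9472]
 [  0.5477   0.0413   0.0085 128.5893  15.6063]]
[[  0.5483   0.0044  89.4437 125.7951  56.2207]
 [  0.5535   0.137   76.5191 125.3025  57.2712]]
```

View pics/crops.png

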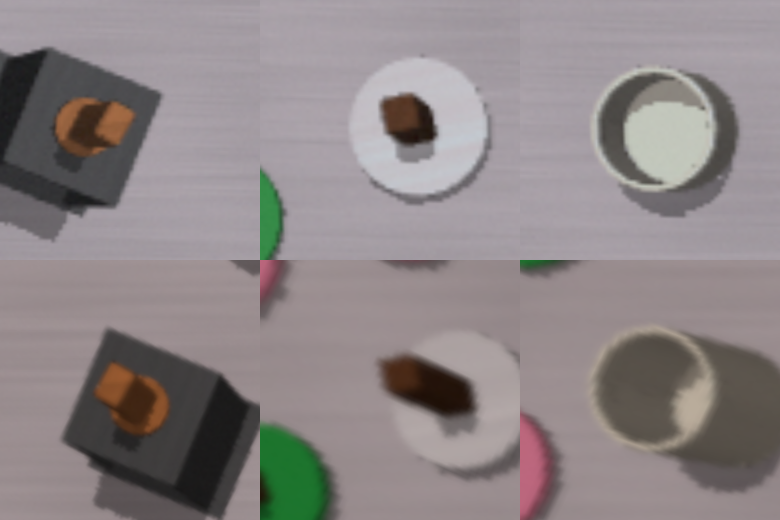

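View pics/r_top.png

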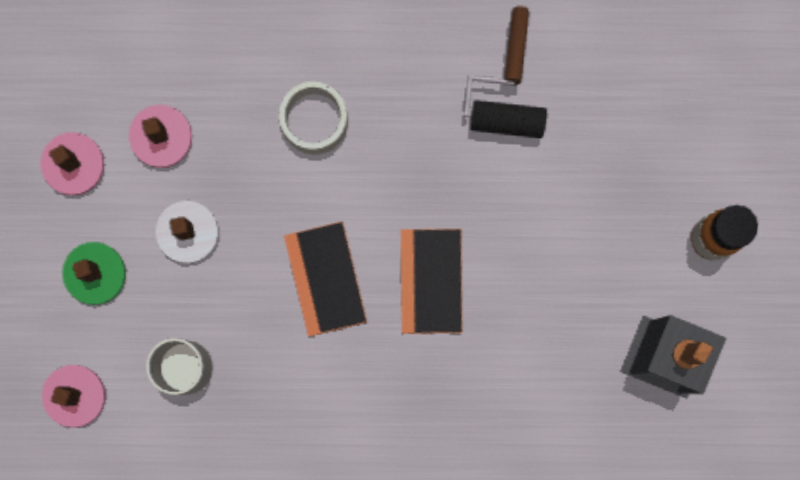

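```bash
python3 - <<'E'
from h import *
ims=[]
for n in ["top","side"]:
    c=camera(n); row=[]
    for h,x,y in [(.128,.455,-.284),(.082,.45,-.284),(.046,.6,.326),(.05,.442,.317)]:
        i=rect(c,h,x-.025,x+.025,y-.025,y+.025,.00025) if h!=.05 else rect(c,h,x-.045,x+.045,y-.045,y+.045,.00045)
        i=cv2.resize(i,(200,200))
        for k in range(0,200,40 if h!=.05 else 22): i[k,::4]=255;i[::4,k]=255
        row.append(i)
    ims.append(np.hstack(row))
cv2.imwrite("pics/crops2.png",np.vstack(ims)[:,:,::-1])
E
```

```text
(no output)
```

View pics/crops2.png

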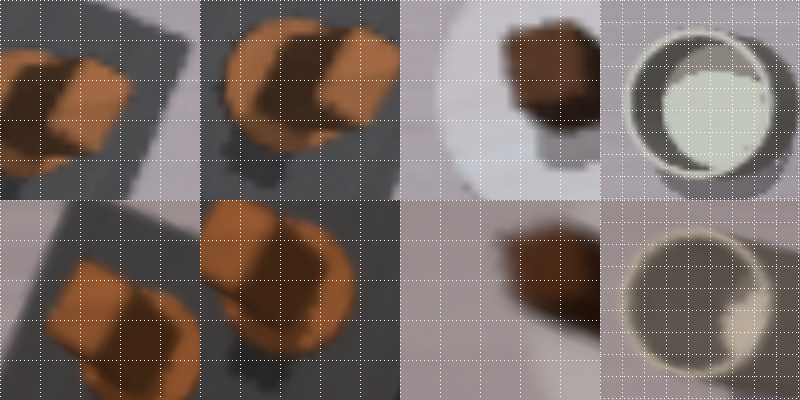

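```bash
cat >> h.py <<'E'
def yaw(q): 
    m=rot(q);return np.degrees(np.arctan2(m[1,0],m[0,0]))
def go(x,y,z,a=None):
    o=get_obs();m=rot(o["tool_rot"]);d=m.T@(np.array([x,y,z])-o["eef_pos"]);y0=yaw(o["tool_rot"])
    t=0 if a is None else -((a-y0+180)%360-180)
    print("t",round(o["t"],2),"tcp",o["eef_pos"].round(4),"yaw",round(y0,2),"q",o["joint_pos"].round(2),"F",o["contact_force"].round(2),"g",round(o["grip_width"],4))
    print("shift",d.round(4),"turn",round(t,2), "tilt",np.degrees(m[:,2][:2]).round(2))
E
python3 - <<'E'
from h import *
go(.4535,-.281,.17,-23.5)
E
```

```text
t 2.3 tcp [ 0.1983 -0.5928  0.2387] yaw 18.49 q [ 1.28  0.69 -0.19  1.57  0.16  0.9  -0.22] F [-0.42 -0.25  1.01] g 0.088
shift [ 0.341  -0.2147  0.0687] turn 41.99 tilt [ 0.   -0.01]
```

Request:
{"name": "move_arm", "arguments": {"moves": [[[0.04,-0.025,0.008,5,1],[0.085,-0.054,0.017,10,1],[0.128,-0.08,0.026,16,1],[0.17,-0.107,0.034,21,1],[0.213,-0.134,0.043,26,1],[0.256,-0.161,0.051,32,1],[0.3,-0.19,0.06,37,1],[0.341,-0.215,0.069,42,1],[0.341,-0.215,0.069,42,0.6],[0.341,-0.215,0.069,42,0.6]]]}}

```text
t: 3.55
eef_pos: [0.4532, -0.2812, 0.1698]
tool_rot: [0.0, 0.979, -0.204, -0.0]
contact_force: [-0.5, -0.6, -0.5]
grip_width: 0.0701
```

```bash
python3 - <<'E'
from h import *
go(.4535,-.281,.089,-23.5)
c=camera("side");cv2.imwrite("pics/s1.png",c["image"][:,:,::-1])
E
```

```text
t 3.55 tcp [ 0.4532 -0.2812  0.1698] yaw -23.48 q [ 0.42  0.67  0.08  1.92 -0.1   0.55 -1.41] F [-0.46 -0.63 -0.47] g 0.0701
shift [ 0.0002 -0.0004  0.0808] turn 0.02 tilt [-0.02 -0.05]
```

View pics/s1.png

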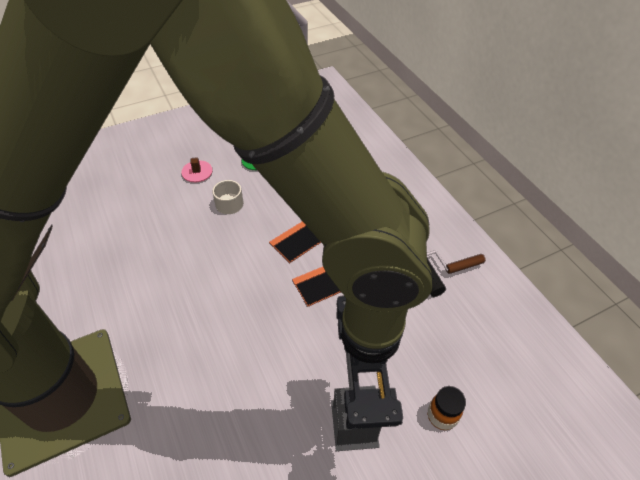

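Request:
{"name": "move_arm", "arguments": {"moves": [[[0,0,0.02,0,0.6],[0,0,0.04,0,0.6],[0,0,0.06,0,0.6],[0,0,0.072,0,0.6],[0,0,0.08,0,0.6],[0,0,0.08,0,0.6],[0,0,0.08,0,0.1],[0,0,0.08,0,0.1],[0,0,0.08,0,0.1],[0,0,0.08,0,0.1]]], "squeeze": 25}}

```text
t: 4.85
eef_pos: [0.4536, -0.2807, 0.0899]
tool_rot: [0.0, 0.979, -0.204, 0.0]
contact_force: [-0.2, -0.5, 1.8]
grip_width: 0.0155
```

Request:
{"name": "move_arm", "arguments": {"moves": [[[0,0,0,0,0.1],[0,0,0,0,0.1],[0,0,-0.005,0,0.1],[0,0,-0.015,0,0.1],[0,0,-0.03,0,0.1],[0,0,-0.05,0,0.1],[0,0,-0.07,0,0.1],[0,0,-0.09,0,0.1],[0,0,-0.11,0,0.1],[0,0,-0.11,0,0.1]]]}}

```text
t: 6.1
eef_pos: [0.4544, -0.2813, 0.2017]
tool_rot: [0.001, 0.979, -0.204, 0.002]
contact_force: [-0.5, -0.3, -0.3]
grip_width: 0.0155
```

```bash
python3 - <<'E'
from h import *
for n in ["top","side"]:
    c=camera(n);cv2.imwrite(f"pics/l_{n}.png",c["image"][:,:,::-1])
    o=get_obs();p=o["eef_pos"]; print(n,"expected tip px",proj(c,p-[0,0,.077]))
    r=pinpoint("brush_tip",c);print([(x["p"],x["point"][0]*640,x["point"][1]*480) for x in r[:2]])
go(.441,.3177,.2,30)
E
```

```text
top expected tip px (np.float64(509.1544111189412), np.float64(310.2155586904486))
[(0.57, 342.20799999999997, 273.79200000000003)]
side expected tip px (np.float64(358.7389280745447), np.float64(396.5853325117205))
[(0.56, 355.008, 408.62399999999997)]
t 6.3 tcp [ 0.453  -0.2803  0.1991] yaw -23.5 q [ 0.41  0.63  0.09  1.89 -0.09  0.63 -1.42] F [ 0.15  0.6  -0.42] g 0.0159
shift [-2.494e-01 -5.436e-01 -5.000e-04] turn -53.5 tilt [-0.07  0.04]
```

View pics/l_side.png

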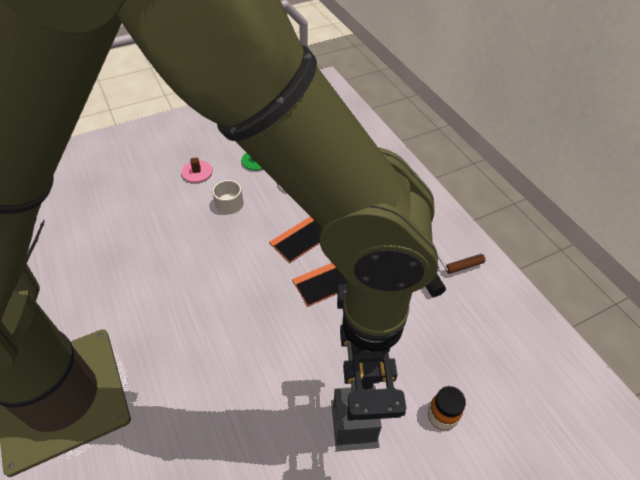

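View pics/l_top.png

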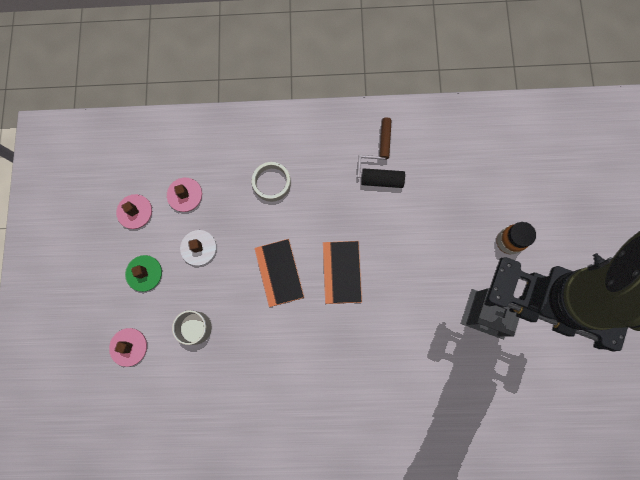

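Request:
{"name": "move_arm", "arguments": {"moves": [[[-0.012,-0.027,0,-3,0.1],[-0.034,-0.073,0,-7,0.1],[-0.058,-0.127,0,-12,0.1],[-0.083,-0.181,0,-18,0.1],[-0.108,-0.235,0,-23,0.1],[-0.133,-0.29,0,-28,0.1],[-0.158,-0.344,0,-34,0.1],[-0.183,-0.4,0,-39,0.1],[-0.208,-0.453,0,-44,0.1],[-0.23,-0.5,0,-49,0.1]]]}}

```text
t: 7.55
eef_pos: [0.4412, 0.2718, 0.199]
tool_rot: [0.0, 0.975, 0.223, -0.001]
contact_force: [1.3, 0.0, -1.1]
grip_width: 0.0159
```

```bash
python3 - <<'E'
from h import *
go(.441,.3177,.2,30)
E
```

```text
t 7.55 tcp [0.4412 0.2718 0.199 ] yaw 25.73 q [-0.63  0.61 -0.02  1.93  0.02  0.6  -1.79] F [ 1.33  0.02 -1.1 ] g 0.0159
shift [ 0.0198 -0.0414 -0.0011] turn -4.27 tilt [-0.06 -0.03]
```

Request:
{"name": "move_arm", "arguments": {"moves": [[[0.01,-0.02,0,-2,0.1],[0.019,-0.04,0,-4,0.1],[0.019,-0.04,0,-4,0.1],[0.019,-0.04,0,-4,0.1]]]}}

```text
t: 8.05
eef_pos: [0.4423, 0.3116, 0.1995]
tool_rot: [0.001, 0.967, 0.253, -0.0]
contact_force: [-0.1, -0.8, -1.1]
grip_width: 0.0157
```

```bash
python3 - <<'E'
from h import *
go(.441,.3177,.089,30)
c=camera("side");cv2.imwrite(f"pics/p_side.png",cv2.resize(c["image"][60:300,100:420,::-1],(800,600)))
print(proj(c,get_obs()["eef_pos"]-[0,0,.077]))
E
```

```text
t 8.05 tcp [0.4423 0.3116 0.1995] yaw 29.33 q [-0.68  0.63 -0.03  1.87  0.03  0.65 -1.79] F [-0.14 -0.8  -1.11] g 0.0157
shift [ 0.002  -0.0061  0.1105] turn -0.67 tilt [-0.02 -0.12]
(np.float64(223.90751236610282), np.float64(168.5826260315352))
```

View pics/p_side.png

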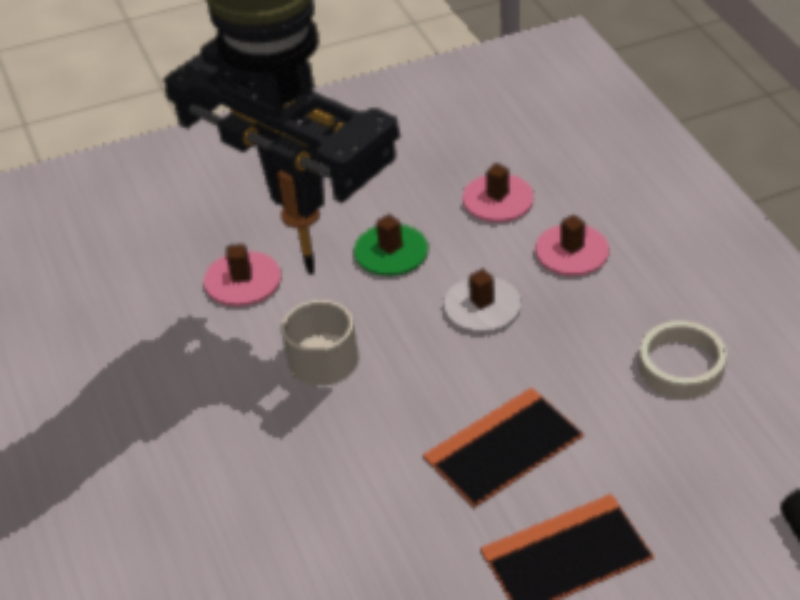

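Request:
{"name": "move_arm", "arguments": {"moves": [[[0.002,-0.006,0.01,0,0.1],[0.002,-0.006,0.03,0,0.1],[0.002,-0.006,0.05,0,0.1],[0.002,-0.006,0.07,0,0.1],[0.002,-0.006,0.09,0,0.1],[0.002,-0.006,0.105,0,0.1],[0.002,-0.006,0.111,0,0.1],[0.002,-0.006,0.111,0,0.1],[0.002,-0.006,0.111,0,0.1],[0.002,-0.006,0.111,0,0.1]]]}}

```text
t: 9.35
eef_pos: [0.441, 0.3203, 0.0893]
tool_rot: [-0.0, 0.967, 0.255, 0.001]
contact_force: [0.2, -0.5, -1.3]
grip_width: 0.0159
```

```bash
python3 - <<'E'
from h import *
go(.441,.3177,.2,30)
c=camera("side");cv2.imwrite(f"pics/p2_side.png",cv2.resize(c["image"][60:300,100:420,::-1],(800,600)))
E
```

```text
t 9.35 tcp [0.441  0.3203 0.0893] yaw 29.49 q [-0.7   0.81 -0.02  1.93  0.05  0.4  -1.81] F [ 0.17 -0.46 -1.32] g 0.0159
shift [-0.0012  0.0023 -0.1107] turn -0.51 tilt [0.06 0.04]
```

View pics/p2_side.png

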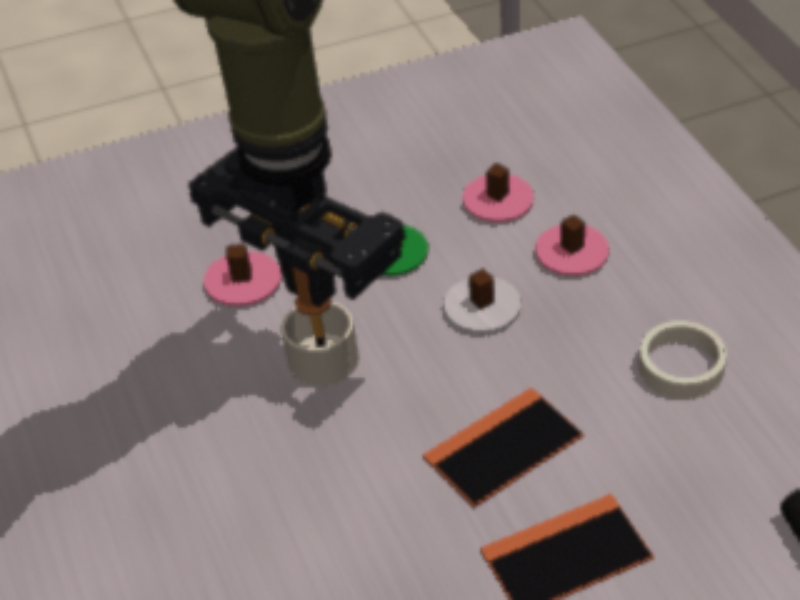

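Request:
{"name": "move_arm", "arguments": {"moves": [[[0,0.002,0.002,0,0.1],[0,0.002,0.002,0,0.1],[0,0.002,0.002,0,0.1],[0,0.002,-0.02,0,0.1],[0,0.002,-0.05,0,0.1],[0,0.002,-0.08,0,0.1],[0,0.002,-0.09,0,0.1],[0,0.002,-0.09,0,0.1]]]}}

```text
t: 10.4
eef_pos: [0.4417, 0.3184, 0.1788]
tool_rot: [-0.0, 0.967, 0.255, 0.0]
contact_force: [0.2, -0.6, -1.7]
grip_width: 0.0162
```

```bash
python3 - <<'E'
from h import *
np.set_printoptions(precision=4,suppress=True)
for n in ["side","top"]:
    c=camera(n);print(n);print(np.array(plates(c)));print(np.array(plates_black(c)))
    cv2.imwrite(f"pics/q_{n}.png",c["image"][:,:,::-1])
    P=cloud(c)
    r=plates(c)
    for p in r:
        u,v=proj(c,[p[0],p[1],.004]);print("depth z",np.median(P[int(v)-3:int(v)+4,int(u)-1:int(u)+2,2]))
        for s in (.05,-.05): print(s,p[0]+s*np.cos(p[2]),p[1]+s*np.sin(p[2]))
go(.441,.3177,.2,30)
E
```

```text
side
[[  0.5438   0.1727   0.2347 129.1098  16.0581]
 [  0.5477   0.0412   0.0085 128.5893  15.8498]]
[[  0.5485   0.0043  89.5061 125.1893  56.0496]
 [  0.5535   0.1371  76.373  124.8827  56.9858]]
depth z 0.003651625435321715
0.05 0.592402 0.18437332
-0.05 0.4951441 0.161116
depth z 0.0033388441709243377
0.05 0.59774226 0.041619588
-0.05 0.49774593 0.04076493
top
[[  0.5446   0.1718   0.2343 128.4836  15.2992]
 [  0.5485   0.0403   0.0104 128.0087  14.4396]]
[[  0.5487   0.0027  89.2838 125.8964  55.3332]
 [  0.5536   0.1356  76.293  126.2029  55.9809]]
depth z 0.00459295282498795
0.05 0.593196 0.18339516
-0.05 0.49592882 0.16017656
depth z 0.004579944285351356
0.05 0.59850764 0.04077206
-0.05 0.49851298 0.039735872
t 10.5 tcp [0.4411 0.3179 0.1777] yaw 29.5 q [-0.69  0.67 -0.03  1.88  0.04  0.6  -1.8 ] F [-0.68 -0.21 -0.62] g 0.0158
shift [-0.0002  0.0001 -0.0223] turn -0.5 tilt [-0.08 -0.07]
```

View pics/q_top.png

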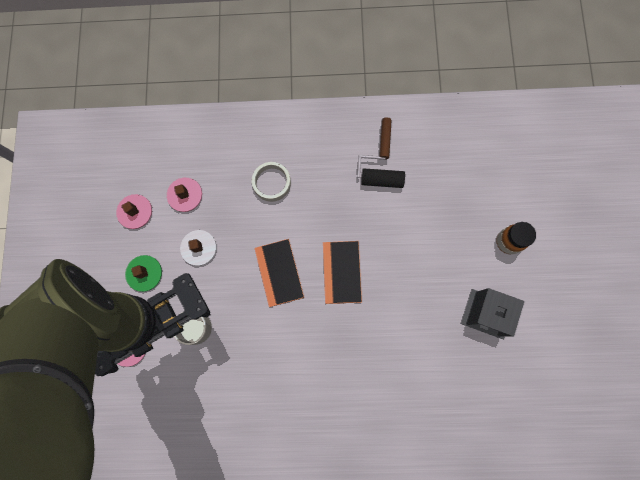

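```bash
python3 - <<'E'
from h import *
go(.5957,.1846,.12,13.4)
E
```

```text
t 10.5 tcp [0.4411 0.3179 0.1777] yaw 29.5 q [-0.69  0.67 -0.03  1.88  0.04  0.6  -1.8 ] F [-0.68 -0.21 -0.62] g 0.0158
shift [0.0691 0.1921 0.0576] turn 16.1 tilt [-0.08 -0.07]
```

Request:
{"name": "move_arm", "arguments": {"moves": [[[0.012,0.033,0,3,0.1],[0.026,0.07,0,6,0.1],[0.04,0.11,0.01,10,0.1],[0.054,0.15,0.02,13,0.1],[0.069,0.192,0.035,16,0.1],[0.069,0.192,0.05,16,0.1],[0.069,0.192,0.058,16,0.1],[0.069,0.192,0.058,16,0.1],[0.069,0.192,0.058,16,0.1]]]}}

```text
t: 11.62
eef_pos: [0.5958, 0.1865, 0.1211]
tool_rot: [-0.0, 0.993, 0.118, 0.0]
contact_force: [0.1, -0.4, 0.5]
grip_width: 0.0156
```

```bash
python3 - <<'E'
from h import *
np.set_printoptions(precision=4,suppress=True)
F=[get_obs()["contact_force"] for _ in range(3)];print(F)
for n in ["side","top"]:
    c=camera(n);go(.5957,.1846,.078,13.4)
    cv2.imwrite(f"pics/a_{n}.png",cv2.resize(c["image"][150:350,200:440,::-1],(720,600)))
    u,v=proj(c,get_obs()["eef_pos"]-[0,0,.078]);print(n,(u-200)*3,(v-150)*3)
    print(np.array(plates(c)))
E
```

```text
[array([ 0.0655, -0.3994,  0.5018]), array([ 0.0655, -0.3994,  0.5018]), array([ 0.0655, -0.3994,  0.5018])]
t 11.68 tcp [0.5961 0.1863 0.1213] yaw 13.58 q [-0.38  0.84  0.01  1.67 -0.01  0.63 -1.7 ] F [ 0.12 -0.21 -1.2 ] g 0.0161
shift [-0.0008  0.0015  0.0433] turn 0.18 tilt [0.04 0.04]
side 331.3732987494327 172.20454955633062
[[  0.5438   0.1729   0.2367 129.0185  16.4943]
 [  0.5477   0.0412   0.0086 128.5857  15.8529]]
t 11.72 tcp [0.5963 0.186  0.1214] yaw 13.56 q [-0.38  0.84  0.01  1.67 -0.01  0.63 -1.7 ] F [ 0.64 -0.24 -0.53] g 0.0157
shift [-0.0009  0.0012  0.0434] turn 0.16 tilt [0.06 0.03]
top 166.4553834667738 294.9039617829784
[[  0.5432   0.1713   0.2311 125.5708  14.773 ]
 [  0.5487   0.0401   0.0115 127.5778  13.9186]]
```

View pics/a_side.png

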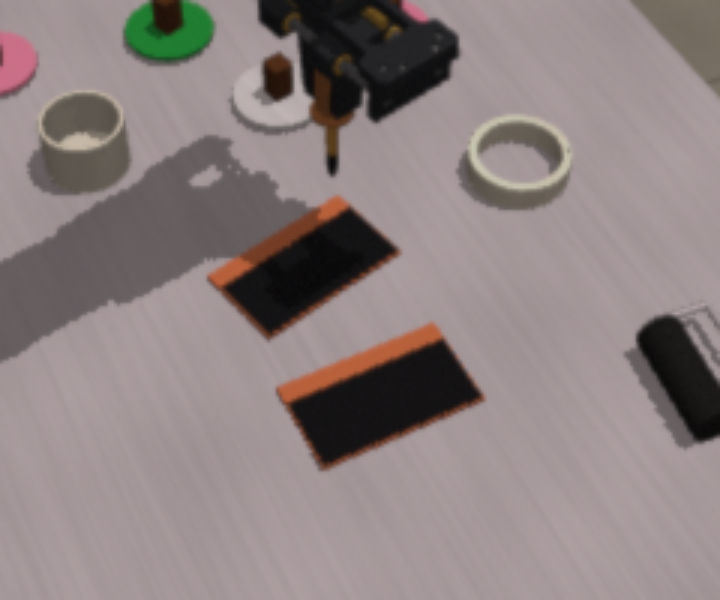

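View pics/a_top.png

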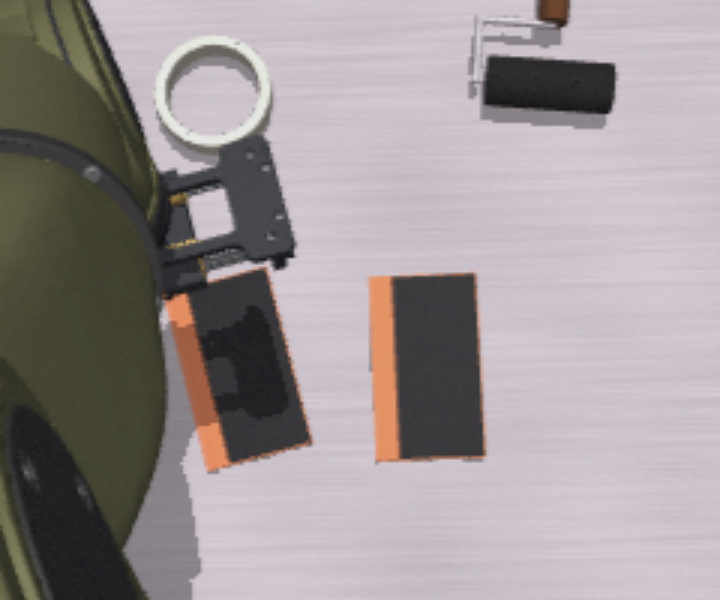

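Request:
{"name": "move_arm", "arguments": {"moves": [[[-0.001,0.0015,0.008,0,0.1],[-0.001,0.0015,0.016,0,0.1],[-0.001,0.0015,0.024,0,0.1],[-0.001,0.0015,0.03,0,0.1],[-0.001,0.0015,0.034,0,0.1],[-0.001,0.0015,0.034,0,0.1],[-0.001,0.0015,0.034,0,0.1]]]}}

```text
t: 12.6
eef_pos: [0.5958, 0.1835, 0.0869]
tool_rot: [-0.0, 0.993, 0.118, 0.0]
contact_force: [-0.3, -0.6, -1.2]
grip_width: 0.0156
```

```bash
python3 - <<'E'
from h import *
go(.5957,.1846,.078,13.4)
c=camera("side")
cv2.imwrite(f"pics/a2.png",cv2.resize(c["image"][190:260,260:360,::-1],(800,560),interpolation=cv2.INTER_CUBIC))
u,v=proj(c,get_obs()["eef_pos"]-[0,0,.078]);print((u-260)*8,(v-190)*8)
c=camera("side");go(.5957,.1846,.078,13.4)
E
```

```text
t 12.6 tcp [0.5958 0.1835 0.0869] yaw 13.5 q [-0.38  0.89  0.    1.69 -0.01  0.57 -1.7 ] F [-0.34 -0.6  -1.24] g 0.0156
shift [ 0.0001 -0.0011  0.0089] turn 0.1 tilt [0.03 0.  ]
407.3909548930692 224.53155498098545
t 12.7 tcp [0.5959 0.1836 0.087 ] yaw 13.49 q [-0.38  0.89  0.    1.69 -0.01  0.57 -1.7 ] F [ 0.45 -0.47 -0.93] g 0.0158
shift [ 0.0001 -0.001   0.009 ] turn 0.09 tilt [0.03 0.01]
```

View pics/a2.png

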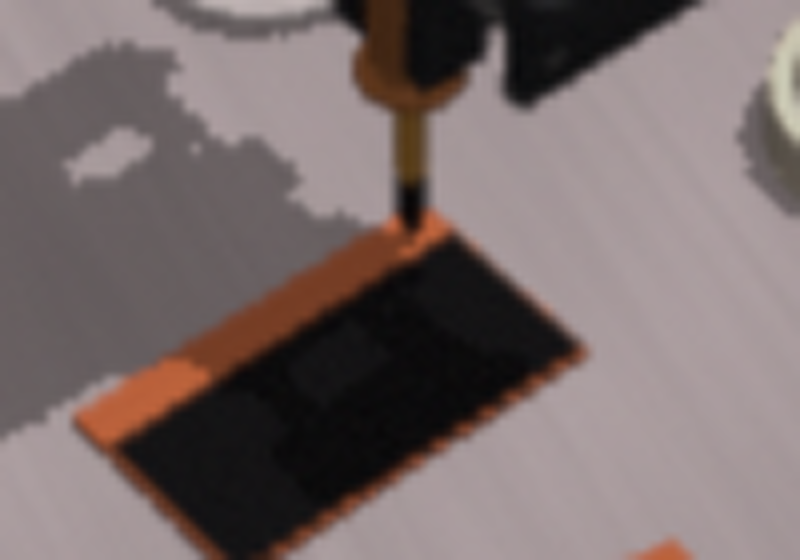

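Request:
{"name": "move_arm", "arguments": {"moves": [[[0,-0.001,0.003,0,0.1],[0,-0.001,0.006,0,0.1],[0,-0.001,0.0085,0,0.1],[0,-0.001,0.0085,0,0.1],[-0.002,-0.001,0.0085,0,0.1],[-0.0045,-0.001,0.0085,0,0.1],[-0.007,-0.001,0.0085,0,0.1],[-0.0095,-0.001,0.0085,0,0.1],[-0.012,-0.001,0.0085,0,0.1],[-0.0145,-0.001,0.0085,0,0.1]]]}}

```text
t: 13.95
eef_pos: [0.5812, 0.181, 0.0782]
tool_rot: [0.0, 0.993, 0.117, 0.0]
contact_force: [0.7, -0.6, 1.5]
grip_width: 0.0159
```

```bash
cat >> h.py <<'E'
def dev(cx,cy,a):
    o=get_obs();p=o["eef_pos"];d=np.array([np.cos(a),np.sin(a)]);r=p[:2]-[cx,cy]
    print("t",round(o["t"],2),"along %.4f side %.4f z %.4f"%(r@d,-r[0]*d[1]+r[1]*d[0],p[2]),"F",o["contact_force"].round(2),"yaw",round(yaw(o["tool_rot"]),2),"g",round(o["grip_width"],4))
E
python3 - <<'E'
from h import *
dev(.5441,.1723,.2345)
E
```

```text
t 13.95 along 0.0381 side -0.0001 z 0.0782 F [ 0.72 -0.61  1.46] yaw 13.49 g 0.0159
```

Request:
{"name": "move_arm", "arguments": {"moves": [[[-0.0025,0,0,0,0.1],[-0.005,0,0,0,0.1],[-0.0075,0,0,0,0.1],[-0.01,0,0,0,0.1],[-0.0125,0,0,0,0.1],[-0.015,0,0,0,0.1],[-0.0175,0,0,0,0.1],[-0.02,0,0,0,0.1],[-0.0225,0,0,0,0.1],[-0.025,0,0,0,0.1]]]}}

```text
t: 15.2
eef_pos: [0.5569, 0.1752, 0.0782]
tool_rot: [0.0, 0.993, 0.117, 0.0]
contact_force: [-0.2, -0.2, 0.8]
grip_width: 0.0158
```

```bash
python3 - <<'E'
from h import *
dev(.5441,.1723,.2345)
c=camera("side")
cv2.imwrite(f"pics/a3.png",cv2.resize(c["image"][190:260,260:360,::-1],(800,560),interpolation=cv2.INTER_CUBIC))
print(plates(c))
E
```

```text
t 15.2 along 0.0131 side -0.0002 z 0.0782 F [-0.17 -0.17  0.84] yaw 13.49 g 0.0158
[(0.5438820190429687, 0.1727244567871094, np.float32(0.24378392), 128.9073028564453, 16.866790771484375), (0.5477462768554688, 0.04118853759765628, np.float32(0.008474385), 128.5843505859375, 15.855360984802246)]
```

View pics/a3.png

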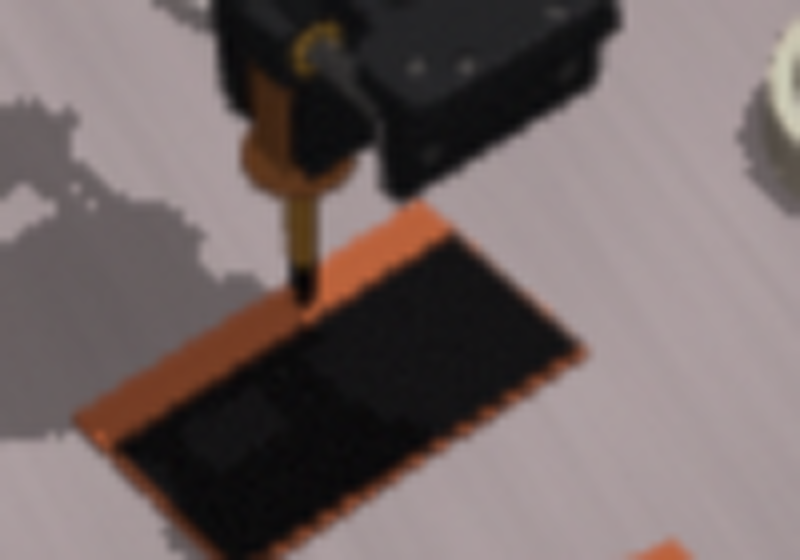

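Request:
{"name": "move_arm", "arguments": {"moves": [[[-0.0025,0,0,0,0.1],[-0.005,0,0,0,0.1],[-0.0075,0,0,0,0.1],[-0.01,0,0,0,0.1],[-0.0125,0,0,0,0.1],[-0.015,0,0,0,0.1],[-0.0175,0,0,0,0.1],[-0.02,0,0,0,0.1],[-0.0225,0,0,0,0.1],[-0.025,0,0,0,0.1]]]}}

```text
t: 16.5
eef_pos: [0.5325, 0.1694, 0.0782]
tool_rot: [0.0, 0.993, 0.117, 0.0]
contact_force: [0.5, -0.1, 1.0]
grip_width: 0.0159
```

```bash
python3 - <<'E'
from h import *
dev(.5441,.1723,.2345)
E
```

```text
t 16.5 along -0.0119 side -0.0002 z 0.0782 F [ 0.47 -0.08  1.  ] yaw 13.49 g 0.0159
```

Continue to −0.053 (41 mm more).

Request:
{"name": "move_arm", "arguments": {"moves": [[[-0.0025,0,0,0,0.1],[-0.005,0,0,0,0.1],[-0.0075,0,0,0,0.1],[-0.01,0,0,0,0.1],[-0.0125,0,0,0,0.1],[-0.015,0,0,0,0.1],[-0.0175,0,0,0,0.1],[-0.02,0,0,0,0.1],[-0.0225,0,0,0,0.1],[-0.025,0,0,0,0.1]]]}}

```text
t: 17.75
eef_pos: [0.5082, 0.1635, 0.0782]
tool_rot: [0.0, 0.993, 0.118, 0.0]
contact_force: [1.0, 0.5, 1.0]
grip_width: 0.0161
```

Request:
{"name": "move_arm", "arguments": {"moves": [[[-0.0025,0,0,0,0.1],[-0.005,0,0,0,0.1],[-0.0075,0,0,0,0.1],[-0.01,0,0,0,0.1],[-0.0125,0,0,0,0.1],[-0.015,0,0,0,0.1],[-0.0165,0,0,0,0.1]]]}}

```text
t: 18.62
eef_pos: [0.4922, 0.1597, 0.0782]
tool_rot: [0.0, 0.993, 0.118, -0.0]
contact_force: [1.6, -0.4, -0.4]
grip_width: 0.0157
```

```bash
python3 - <<'E'
from h import *
dev(.5441,.1723,.2345)
c=camera("side")
cv2.imwrite(f"pics/a4.png",cv2.resize(c["image"][190:260,260:360,::-1],(800,560),interpolation=cv2.INTER_CUBIC))
E
```

```text
t 18.62 along -0.0535 side -0.0002 z 0.0782 F [ 1.64 -0.38 -0.44] yaw 13.5 g 0.0157
```

View pics/a4.png

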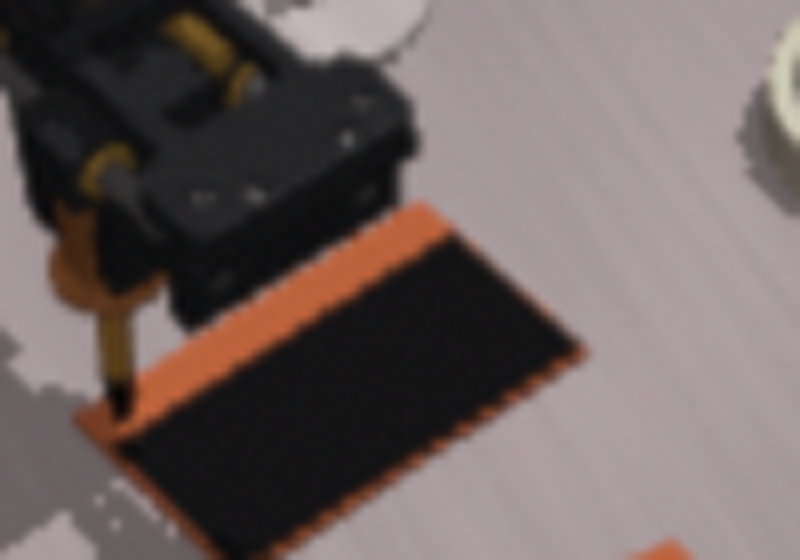

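Request:
{"name": "move_arm", "arguments": {"moves": [[[0,0,-0.004,0,0.1],[0,0,-0.012,0,0.1],[0,0,-0.025,0,0.1],[0,0,-0.04,0,0.1],[0,0,-0.045,0,0.1]]]}}

```text
t: 19.3
eef_pos: [0.493, 0.1599, 0.1247]
tool_rot: [-0.0, 0.993, 0.117, 0.001]
contact_force: [0.0, 0.2, -1.0]
grip_width: 0.0157
```

```bash
python3 - <<'E'
from h import *
np.set_printoptions(precision=4,suppress=True)
for n in ["side","top"]:
    c=camera(n);print(np.array(plates(c)))
go(.6011,.0413,.122,.55)
E
```

```text
[[  0.5438   0.1727   0.2362 129.1527  16.2127]
 [  0.5477   0.0412   0.0086 128.5857  15.8529]]
[[  0.5485   0.0403   0.013  128.0087  14.4079]]
t 19.4 tcp [0.4928 0.1599 0.1241] yaw 13.49 q [-0.41  0.73  0.01  2.   -0.01  0.41 -1.73] F [-0.43 -0.35 -0.96] g 0.0161
shift [0.0777 0.1406 0.0022] turn 12.94 tilt [0.08 0.03]
```

Request:
{"name": "move_arm", "arguments": {"moves": [[[0.01,0.02,0,2,0.1],[0.027,0.05,0,5,0.1],[0.045,0.08,0,8,0.1],[0.061,0.11,0,11,0.1],[0.072,0.13,0,12.9,0.1],[0.078,0.1405,0.002,12.9,0.1],[0.078,0.1405,0.002,12.9,0.1],[0.078,0.1405,0.002,12.9,0.1]]]}}

```text
t: 20.4
eef_pos: [0.6, 0.0427, 0.1209]
tool_rot: [-0.0, 1.0, 0.006, -0.001]
contact_force: [-0.2, -0.8, -0.9]
grip_width: 0.0157
```

```bash
python3 - <<'E'
from h import *
np.set_printoptions(precision=4,suppress=True)
for n in ["side","top"]:
    c=camera(n);print(np.array(plates(c)))
go(.6011,.0413,.087,.55)
E
```

```text
[[  0.5439   0.1727   0.2367 128.9183  16.3258]
 [  0.5477   0.0413   0.0085 128.5844  15.6477]]
[]
t 20.5 tcp [0.6002 0.0426 0.1212] yaw 0.7 q [-0.16  0.81  0.03  1.74 -0.04  0.59 -1.67] F [-0.49  0.83 -1.1 ] g 0.016
shift [0.0009 0.0014 0.0342] turn 0.15 tilt [-0.05  0.04]
```

Request:
{"name": "move_arm", "arguments": {"moves": [[[0.001,0.0014,0.008,0.15,0.1],[0.001,0.0014,0.016,0.15,0.1],[0.001,0.0014,0.024,0.15,0.1],[0.001,0.0014,0.03,0.15,0.1],[0.001,0.0014,0.034,0.15,0.1],[0.001,0.0014,0.034,0.15,0.1],[0.001,0.0014,0.034,0.15,0.1]]]}}

```text
t: 21.38
eef_pos: [0.6022, 0.0399, 0.0874]
tool_rot: [0.0, 1.0, 0.004, 0.0]
contact_force: [0.4, -0.5, -0.8]
grip_width: 0.0156
```

```bash
python3 - <<'E'
from h import *
c=camera("side")
cv2.imwrite(f"pics/b1.png",cv2.resize(c["image"][240:320,270:370,::-1],(800,640)[:2],interpolation=cv2.INTER_CUBIC)[:600])
go(.6011,.0413,.0782,.55);dev(.5481,.0408,.0095)
E
```

```text
t 21.43 tcp [0.6022 0.0399 0.0875] yaw 0.45 q [-0.16  0.87  0.03  1.75 -0.04  0.52 -1.67] F [ 0.26  0.01 -0.52] g 0.0157
shift [-0.0011 -0.0014  0.0093] turn -0.1 tilt [0.03 0.  ]
t 21.43 along 0.0541 side -0.0014 z 0.0875 F [ 0.26  0.01 -0.52] yaw 0.45 g 0.0157
```

View pics/b1.png

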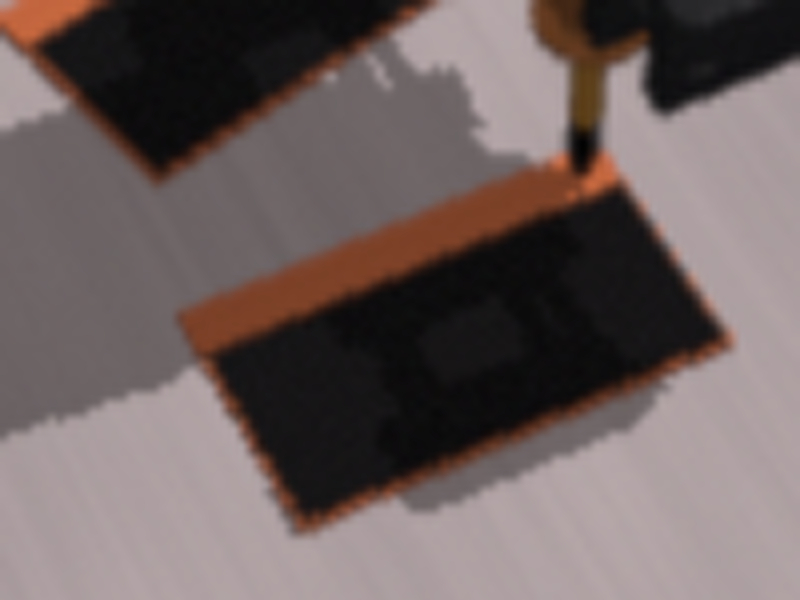

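Request:
{"name": "move_arm", "arguments": {"moves": [[[-0.001,-0.0014,0.0035,0,0.1],[-0.001,-0.0014,0.0065,0,0.1],[-0.001,-0.0014,0.0093,0,0.1],[-0.001,-0.0014,0.0093,0,0.1],[-0.003,-0.0014,0.0093,0,0.1],[-0.0055,-0.0014,0.0093,0,0.1],[-0.008,-0.0014,0.0093,0,0.1],[-0.0105,-0.0014,0.0093,0,0.1],[-0.013,-0.0014,0.0093,0,0.1],[-0.0155,-0.0014,0.0093,0,0.1]]]}}

```text
t: 22.68
eef_pos: [0.5863, 0.0412, 0.0779]
tool_rot: [0.0, 1.0, 0.004, 0.0]
contact_force: [0.5, 0.3, 1.4]
grip_width: 0.0158
```

```bash
python3 - <<'E'
from h import *
dev(.5481,.0408,.0095)
E
```

```text
t 22.68 along 0.0382 side 0.0000 z 0.0779 F [0.49 0.27 1.39] yaw 0.45 g 0.0158
```

Request:
{"name": "move_arm", "arguments": {"moves": [[[-0.0025,0,0,0,0.1],[-0.005,0,0,0,0.1],[-0.0075,0,0,0,0.1],[-0.01,0,0,0,0.1],[-0.0125,0,0,0,0.1],[-0.015,0,0,0,0.1],[-0.0175,0,0,0,0.1],[-0.02,0,0,0,0.1],[-0.0225,0,0,0,0.1],[-0.025,0,0,0,0.1]]]}}

```text
t: 23.92
eef_pos: [0.5613, 0.041, 0.0779]
tool_rot: [0.0, 1.0, 0.004, 0.0]
contact_force: [0.3, -0.2, 1.0]
grip_width: 0.0156
```

```bash
python3 - <<'E'
from h import *
dev(.5481,.0408,.0095)
c=camera("side");print(plates(c))
cv2.imwrite(f"pics/b2.png",cv2.resize(c["image"][240:320,270:370,::-1],(800,640)[:2],interpolation=cv2.INTER_CUBIC)[:600])
E
```

```text
t 23.93 along 0.0132 side 0.0001 z 0.0779 F [ 0.28 -0.21  0.98] yaw 0.44 g 0.0156
[(0.5316136169433594, 0.1696961364746094, np.float32(0.23579057), 103.61944580078125, 16.333881378173828), (0.548, 0.04125000000000001, np.float32(0.0), 128.0, 15.5)]
```

View pics/b2.png

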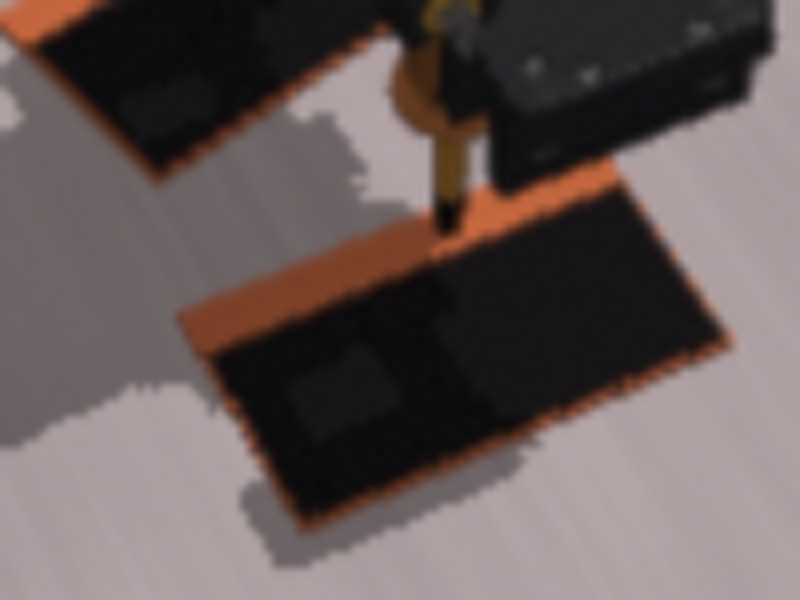

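Centred on the strip. Continue.

Request:
{"name": "move_arm", "arguments": {"moves": [[[-0.0025,0,0,0,0.1],[-0.005,0,0,0,0.1],[-0.0075,0,0,0,0.1],[-0.01,0,0,0,0.1],[-0.0125,0,0,0,0.1],[-0.015,0,0,0,0.1],[-0.0175,0,0,0,0.1],[-0.02,0,0,0,0.1],[-0.0225,0,0,0,0.1],[-0.025,0,0,0,0.1]]]}}

```text
t: 25.22
eef_pos: [0.5363, 0.0408, 0.0779]
tool_rot: [0.0, 1.0, 0.004, 0.0]
contact_force: [1.2, 0.6, 1.9]
grip_width: 0.0155
```

Request:
{"name": "move_arm", "arguments": {"moves": [[[-0.0025,0,0,0,0.1],[-0.005,0,0,0,0.1],[-0.0075,0,0,0,0.1],[-0.01,0,0,0,0.1],[-0.0125,0,0,0,0.1],[-0.015,0,0,0,0.1],[-0.0175,0,0,0,0.1],[-0.02,0,0,0,0.1],[-0.0225,0,0,0,0.1],[-0.025,0,0,0,0.1]]]}}

```text
t: 26.48
eef_pos: [0.5114, 0.0406, 0.0779]
tool_rot: [0.0, 1.0, 0.004, 0.0]
contact_force: [1.8, -0.3, 0.2]
grip_width: 0.0159
```

Request:
{"name": "move_arm", "arguments": {"moves": [[[-0.0025,0,0,0,0.1],[-0.005,0,0,0,0.1],[-0.0075,0,0,0,0.1],[-0.01,0,0,0,0.1],[-0.0125,0,0,0,0.1],[-0.015,0,0,0,0.1],[-0.0165,0,0,0,0.1]]]}}

```text
t: 27.35
eef_pos: [0.4948, 0.0405, 0.0779]
tool_rot: [0.0, 1.0, 0.004, -0.0]
contact_force: [0.9, 0.1, 0.2]
grip_width: 0.0156
```

```bash
python3 - <<'E'
from h import *
dev(.5481,.0408,.0095)
c=camera("side");print(plates(c))
cv2.imwrite(f"pics/b3.png",cv2.resize(c["image"][240:320,270:370,::-1],(800,640)[:2],interpolation=cv2.INTER_CUBIC)[:600])
E
```

```text
t 27.35 along -0.0533 side 0.0002 z 0.0779 F [0.88 0.07 0.2 ] yaw 0.45 g 0.0156
[(0.5479870910644531, 0.04083822631835943, np.float32(0.01538351), 128.16944885253906, 15.598152160644531)]
```

View pics/b3.png

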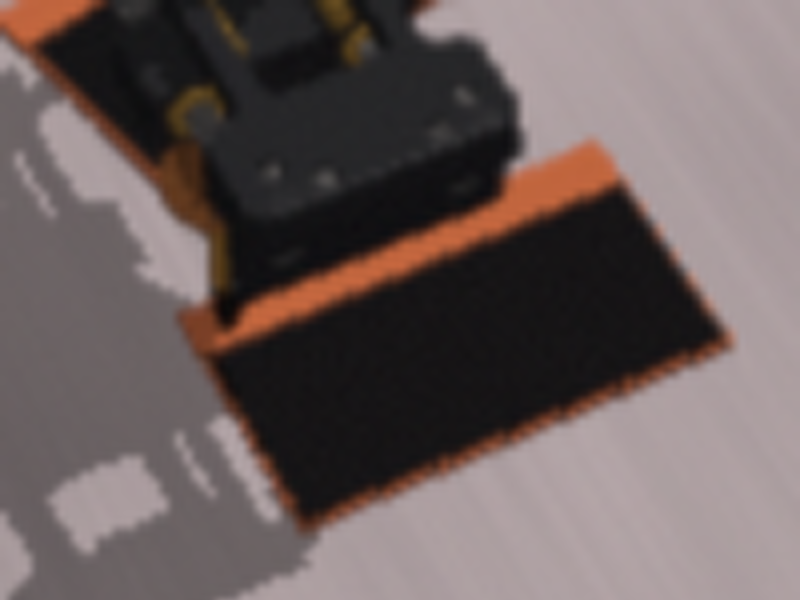

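Request:
{"name": "move_arm", "arguments": {"moves": [[[0,0,-0.004,0,0.1],[0,0,-0.015,0,0.1],[0,0,-0.035,0,0.1],[0,0,-0.06,0,0.1],[0,0,-0.09,0,0.1],[0,0,-0.11,0,0.1],[0,0,-0.12,0,0.1],[0,0,-0.12,0,0.1]]]}}

```text
t: 28.4
eef_pos: [0.495, 0.0405, 0.1984]
tool_rot: [-0.0, 1.0, 0.004, 0.0]
contact_force: [-0.7, 0.1, -0.9]
grip_width: 0.0153
```

```bash
python3 - <<'E'
from h import *
go(.4536,-.2808,.198,-23.5)
E
```

```text
t 28.4 tcp [0.495  0.0405 0.1984] yaw 0.45 q [-0.2   0.59  0.04  2.   -0.04  0.56 -1.69] F [-0.66  0.09 -0.94] g 0.0153
shift [-0.0439  0.321   0.0004] turn 23.95 tilt [0.04 0.  ]
```

Request:
{"name": "move_arm", "arguments": {"moves": [[[-0.003,0.025,0,2,0.1],[-0.009,0.065,0,5,0.1],[-0.015,0.11,0,8,0.1],[-0.021,0.155,0,11.5,0.1],[-0.027,0.2,0,15,0.1],[-0.034,0.245,0,18.5,0.1],[-0.039,0.285,0,21.5,0.1],[-0.043,0.31,0,23.5,0.1],[-0.044,0.321,0,24,0.1],[-0.044,0.321,0,24,0.1]]]}}

```text
t: 29.65
eef_pos: [0.4532, -0.2806, 0.1973]
tool_rot: [-0.0, 0.979, -0.204, -0.001]
contact_force: [0.0, 1.0, -1.0]
grip_width: 0.0158
```

Request:
{"name": "move_arm", "arguments": {"moves": [[[0,0,0,0,0.1],[0,0,0,0,0.1],[0,0,0,0,0.1]]]}}

```text
t: 30.02
eef_pos: [0.4537, -0.28, 0.198]
tool_rot: [-0.0, 0.979, -0.203, -0.0]
contact_force: [-0.1, -0.6, -0.6]
grip_width: 0.0158
```

```bash
python3 - <<'E'
from h import *
go(.4536,-.2808,.16,-23.5)
for n in ["side","top"]:
    c=camera(n);print(proj(c,get_obs()["eef_pos"]-[0,0,.078]),proj(c,[.4535,-.281,.078]))
    go(.4536,-.2808,.16,-23.5)
    cv2.imwrite(f"pics/r1_{n}.png",cv2.resize(c["image"][340:460,280:440,::-1] if n=="side" else c["image"][240:360,440:600,::-1],(800,600),interpolation=cv2.INTER_CUBIC))
E
```

```text
t 30.02 tcp [ 0.4537 -0.28    0.198 ] yaw -23.48 q [ 0.41  0.63  0.09  1.9  -0.09  0.62 -1.42] F [-0.08 -0.56 -0.59] g 0.0158
shift [0.0002 0.0007 0.038 ] turn 0.02 tilt [0.   0.02]
(np.float64(358.929673427556), np.float64(396.96340700477197)) (np.float64(357.25916256661094), np.float64(407.1734829421488))
t 30.07 tcp [ 0.4536 -0.2803  0.198 ] yaw -23.5 q [ 0.41  0.63  0.09  1.89 -0.09  0.62 -1.42] F [0.79 0.   0.06] g 0.0157
shift [0.0002 0.0005 0.038 ] turn 0.0 tilt [0.   0.01]
(np.float64(508.16788445560724), np.float64(310.4180599585737)) (np.float64(500.08886024165423), np.float64(311.7242835013218))
t 30.12 tcp [ 0.4536 -0.2804  0.198 ] yaw -23.51 q [ 0.41  0.63  0.09  1.89 -0.09  0.62 -1.42] F [ 0.39  0.3  -0.22] g 0.0155
shift [0.0001 0.0003 0.038 ] turn -0.01 tilt [0.01 0.  ]
```

View pics/r1_side.png

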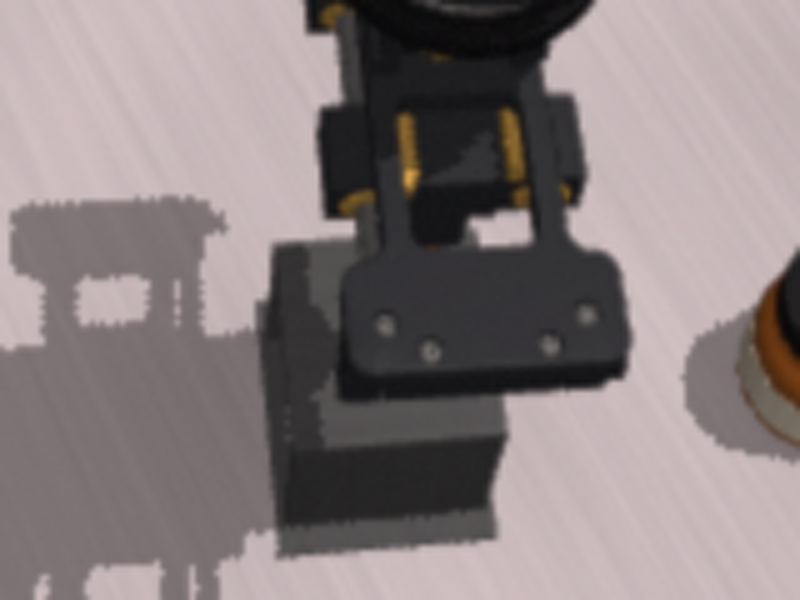

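```bash
python3 - <<'E'
import cv2
i=cv2.imread("pics/q_top.png")[280:345,455:530];i=cv2.convertScaleAbs(i,alpha=2.5,beta=0);i=cv2.resize(i,(750,650)[:2],interpolation=cv2.INTER_CUBIC);cv2.drawMarker(i,(451,317),(0,0,255),0,20);cv2.imwrite("pics/hole.png",i[:600])
E
```

```text
(no output)
```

View pics/hole.png

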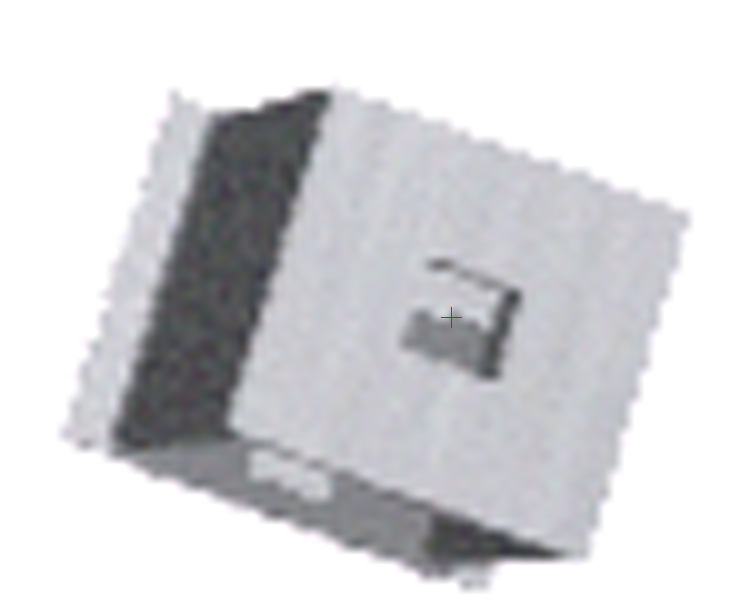

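Request:
{"name": "move_arm", "arguments": {"moves": [[[0,0.0015,0.01,0,0.1],[0,0.0015,0.025,0,0.1],[0,0.0015,0.04,0,0.1],[0,0.0015,0.055,0,0.1],[0,0.0015,0.07,0,0.1],[0,0.0015,0.082,0,0.1],[0,0.0015,0.092,0,0.1],[0,0.0015,0.1,0,0.1],[0,0.0015,0.105,0,0.1],[0,0.0015,0.105,0,0.1]]]}}

```text
t: 31.38
eef_pos: [0.4528, -0.2822, 0.0927]
tool_rot: [-0.0, 0.979, -0.204, -0.0]
contact_force: [0.5, 0.3, -1.8]
grip_width: 0.0153
```

```bash
python3 - <<'E'
from h import *
go(.4536,-.2808,.09,-23.5)
c=camera("side")
cv2.imwrite(f"pics/r2.png",cv2.resize(c["image"][340:460,280:440,::-1],(800,600),interpolation=cv2.INTER_CUBIC))
E
```

```text
t 31.38 tcp [ 0.4528 -0.2822  0.0927] yaw -23.56 q [ 0.44  0.8   0.05  1.96 -0.11  0.38 -1.41] F [ 0.52  0.27 -1.82] g 0.0153
shift [ 0.0002 -0.0016  0.0027] turn -0.06 tilt [-0.02  0.  ]
```

View pics/r2.png

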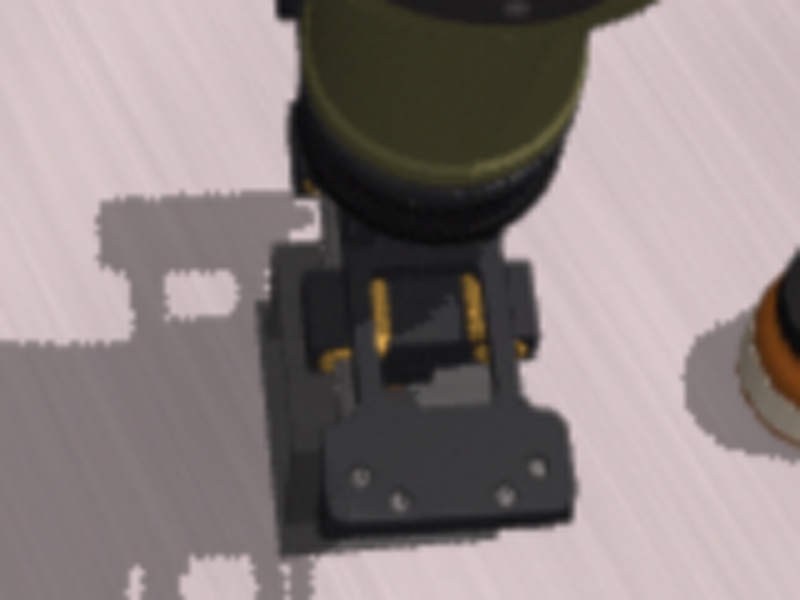

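No contact force, so the ferrule is in the hole. I'll go the last 2.5 mm, then release.

Request:
{"name": "move_arm", "arguments": {"moves": [[[0,0,0.0015,0,0.1],[0,0,0.0025,0,0.1],[0,0,0.0025,0,0.1],[0,0,0.0025,0,0.25],[0,0,0.0025,0,0.35],[0,0,0.0025,0,0.45],[0,0,0.0025,0,0.55],[0,0,0.0025,0,0.6],[0,0,0.0025,0,0.6]]]}}

```text
t: 32.55
eef_pos: [0.4529, -0.2822, 0.0904]
tool_rot: [0.0, 0.979, -0.204, 0.0]
contact_force: [-0.4, 0.0, 0.0]
grip_width: 0.0527
```

Request:
{"name": "move_arm", "arguments": {"moves": [[[0,0,-0.01,0,0.6],[0,0,-0.025,0,0.6],[0,0,-0.045,0,0.6],[0,0,-0.07,0,0.6],[0,0,-0.1,0,0.6],[0,0,-0.12,0,0.6],[0,0,-0.12,0,0.6]]]}}

```text
t: 33.42
eef_pos: [0.4538, -0.2829, 0.2126]
tool_rot: [0.001, 0.979, -0.204, 0.002]
contact_force: [-0.7, -0.9, 0.3]
grip_width: 0.0526
```

```bash
python3 - <<'E'
from h import *
go(.60,.326,.21,30)
for n in ["side","top"]:
    c=camera(n);cv2.imwrite(f"pics/r3_{n}.png",c["image"][:,:,::-1])
E
```

```text
t 33.42 tcp [ 0.4538 -0.2829  0.2126] yaw -23.56 q [ 0.41  0.61  0.09  1.88 -0.09  0.65 -1.42] F [-0.65 -0.95  0.32] g 0.0526
shift [-0.1094 -0.6165  0.0019] turn -53.56 tilt [ 0.23 -0.13]
```

View pics/r3_top.png

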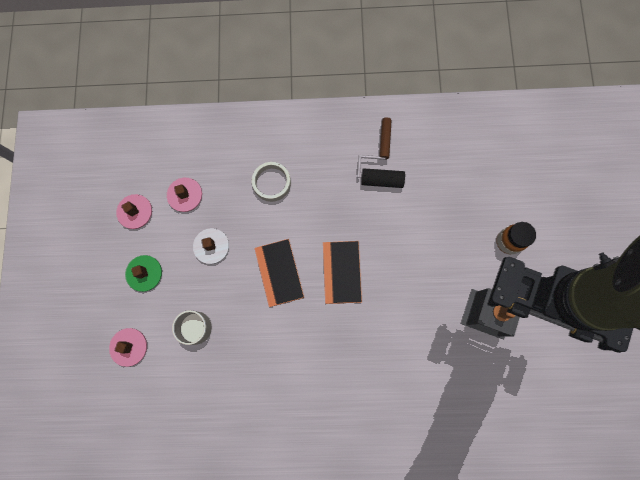

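```bash
cat > lid.py <<'E'
from h import *
def crop(n,x,y,name):
    c=camera(n);row=[]
    for h,w in [(.046,.025),(.010,.05)]:
        i=cv2.resize(rect(c,h,x-w,x+w,y-w,y+w,w/200),(400,400))
        for k in range(0,400,40): i[k,::4]=255;i[::4,k]=255
        row.append(i)
    cv2.imwrite(name,np.hstack(row)[:,:,::-1]);return c
E
python3 - <<'E'
from lid import *
c=camera("top");print(find_in("lid",c)[:1],ray(c,211,246,.01))
x,y=.6,.298
crop("top",x,y,"pics/lt.png");crop("side",x,y,"pics/ls.png")
E
```

```text
[{'point': [0.2834, 0.4075], 'p': 0.91}] [0.61080932 0.28634864 0.01      ]
```

View pics/lt.png

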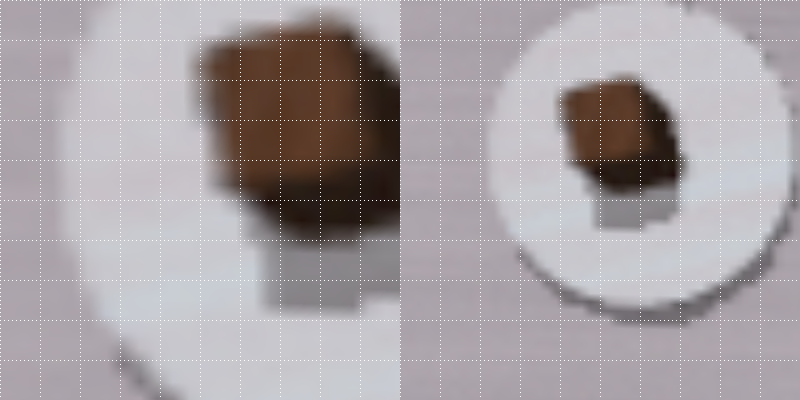

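View pics/ls.png

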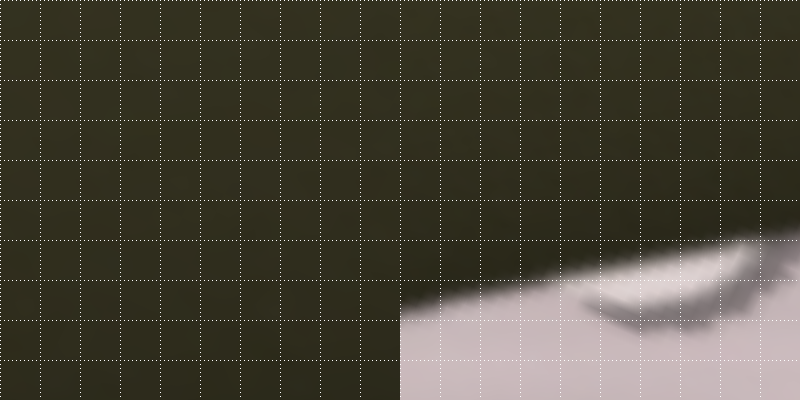

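View pics/r3_side.png

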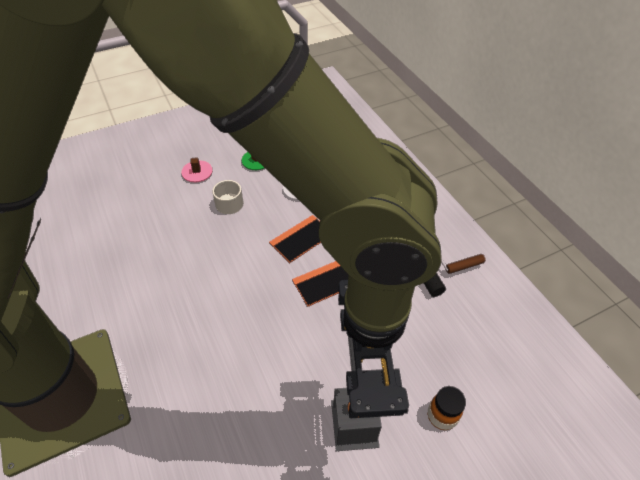

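```bash
python3 - <<'E'
from h import *
go(.53,0,.21,0);go(.612,.287,.15,13)
E
```

```text
t 33.73 tcp [ 0.4524 -0.2819  0.2096] yaw -23.55 q [ 0.41  0.61  0.09  1.88 -0.09  0.65 -1.42] F [ 0.52 -0.26 -0.57] g 0.0531
shift [-0.0415 -0.2895 -0.0003] turn -23.55 tilt [-0.09  0.04]
t 33.73 tcp [ 0.4524 -0.2819  0.2096] yaw -23.55 q [ 0.41  0.61  0.09  1.88 -0.09  0.65 -1.42] F [ 0.52 -0.26 -0.57] g 0.0531
shift [-0.0809 -0.5853  0.0598] turn -36.55 tilt [-0.09  0.04]
```

Request:
{"name": "move_arm", "arguments": {"moves": [[[-0.004,-0.03,0,-2,0.6],[-0.011,-0.08,0,-5,0.6],[-0.019,-0.135,0,-8.5,0.6],[-0.026,-0.19,0,-12,0.6],[-0.034,-0.245,0,-15.5,0.6],[-0.041,-0.3,0,-19,0.6],[-0.049,-0.355,0,-22.5,0.6],[-0.057,-0.41,0,-26,0.6],[-0.064,-0.465,0.01,-29.5,0.6],[-0.071,-0.51,0.02,-32,0.6]]]}}

```text
t: 34.98
eef_pos: [0.5916, 0.2162, 0.1894]
tool_rot: [-0.0, 0.997, 0.075, -0.0]
contact_force: [1.0, -0.5, -0.9]
grip_width: 0.0528
```

```bash
python3 - <<'E'
from h import *
go(.612,.287,.14,13)
E
```

```text
t 34.98 tcp [0.5916 0.2162 0.1894] yaw 8.62 q [-0.44  0.75  0.02  1.61 -0.02  0.79 -1.82] F [ 1.   -0.52 -0.85] g 0.0528
shift [ 0.0308 -0.0669  0.0494] turn -4.38 tilt [-0.04  0.02]
```

Request:
{"name": "move_arm", "arguments": {"moves": [[[0.013,-0.03,0.01,-2,0.6],[0.026,-0.057,0.025,-4,0.6],[0.031,-0.067,0.04,-4.4,0.6],[0.031,-0.067,0.049,-4.4,0.6],[0.031,-0.067,0.049,-4.4,0.6],[0.031,-0.067,0.049,-4.4,0.6]]]}}

```text
t: 35.72
eef_pos: [0.6129, 0.283, 0.142]
tool_rot: [0.0, 0.994, 0.111, 0.0]
contact_force: [1.1, 0.2, 0.5]
grip_width: 0.0526
```

```bash
python3 - <<'E'
from lid import *
go(.612,.287,.015,13)
c=crop("side",.612,.287,"pics/ls2.png")
cv2.imwrite("pics/l3.png",cv2.resize(c["image"][60:300,180:500,::-1],(800,600)))
go(.612,.287,.015,13)
E
```

```text
t 35.73 tcp [0.6129 0.283  0.142 ] yaw 12.73 q [-0.51  0.87  0.01  1.49 -0.01  0.79 -1.84] F [1.14 0.19 0.54] g 0.0526
shift [-1.00e-04 -4.20e-03  1.27e-01] turn -0.27 tilt [ 0.04 -0.04]
t 35.77 tcp [0.613  0.2833 0.1422] yaw 12.75 q [-0.51  0.87  0.01  1.49 -0.01  0.79 -1.84] F [-0.84  0.03  0.08] g 0.0529
shift [-0.0003 -0.0038  0.1272] turn -0.25 tilt [ 0.06 -0.01]
```

View pics/ls2.png

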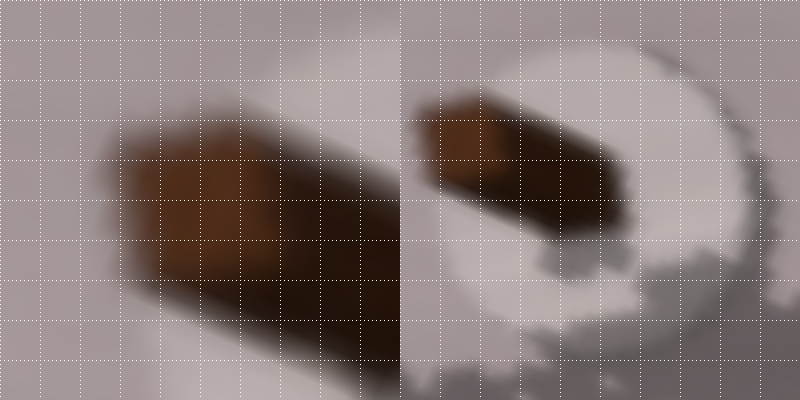

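View pics/l3.png

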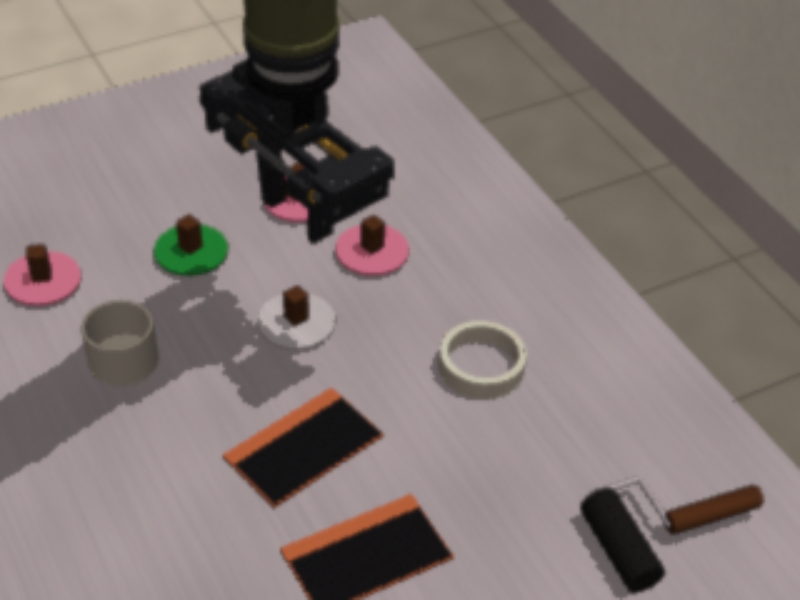

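Request:
{"name": "move_arm", "arguments": {"moves": [[[0,-0.004,0.02,0,0.5],[0,-0.004,0.045,0,0.5],[0,-0.004,0.07,0,0.5],[0,-0.004,0.085,0,0.5],[0,-0.004,0.085,0,0.5],[0,-0.004,0.085,0,0.5]]]}}

```text
t: 36.52
eef_pos: [0.6122, 0.2887, 0.0571]
tool_rot: [-0.0, 0.994, 0.112, 0.001]
contact_force: [-0.7, 0.1, 0.1]
grip_width: 0.0445
```

```bash
python3 - <<'E'
from lid import *
c=camera("side")
cv2.imwrite("pics/l4.png",cv2.resize(c["image"][130:230,240:400,::-1],(800,500)))
go(.612,.2873,.015,13)
E
```

```text
t 36.58 tcp [0.6123 0.2887 0.0574] yaw 12.84 q [-0.51  0.98  0.01  1.52 -0.01  0.64 -1.85] F [ 0.41  0.88 -0.05] g 0.0441
shift [-0.0007  0.0014  0.0424] turn -0.16 tilt [0.1  0.05]
```

View pics/l4.png

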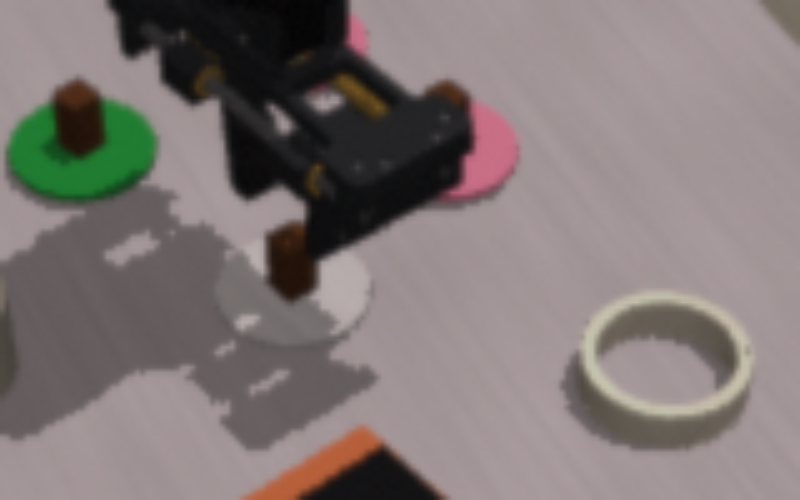

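Request:
{"name": "move_arm", "arguments": {"moves": [[[-0.0005,0.0014,0.015,0,0.5],[-0.0005,0.0014,0.03,0,0.5],[-0.0005,0.0014,0.038,0,0.5],[-0.0005,0.0014,0.042,0,0.5],[-0.0005,0.0014,0.042,0,0.5],[-0.0005,0.0014,0.042,0,0.4],[-0.0005,0.0014,0.042,0,0.3],[-0.0005,0.0014,0.042,0,0.2],[-0.0005,0.0014,0.042,0,0.1],[-0.0005,0.0014,0.042,0,0.1]]], "squeeze": 20}}

```text
t: 37.83
eef_pos: [0.6115, 0.2873, 0.0147]
tool_rot: [-0.0, 0.994, 0.112, 0.0]
contact_force: [-1.2, 1.1, 2.8]
grip_width: 0.0198
```

Request:
{"name": "move_arm", "arguments": {"moves": [[[0,0,0,0,0.1],[0,0,0,0,0.1],[0,0,-0.005,0,0.1],[0,0,-0.015,0,0.1],[0,0,-0.035,0,0.1],[0,0,-0.06,0,0.1],[0,0,-0.085,0,0.1],[0,0,-0.105,0,0.1],[0,0,-0.115,0,0.1],[0,0,-0.115,0,0.1]]]}}

```text
t: 39.08
eef_pos: [0.6117, 0.287, 0.1301]
tool_rot: [-0.0, 0.994, 0.112, 0.001]
contact_force: [-0.6, -0.6, -0.3]
grip_width: 0.0199
```

```bash
python3 - <<'E'
from lid import *
c=camera("side")
cv2.imwrite("pics/l5.png",cv2.resize(c["image"][60:300,180:500,::-1],(800,600)))
go(.441,.3177,.13,30)
E
```

```text
t 39.12 tcp [0.6111 0.2868 0.1292] yaw 12.85 q [-0.51  0.88  0.01  1.5  -0.01  0.76 -1.84] F [-0.45 -0.22 -1.48] g 0.02
shift [-0.159  -0.068  -0.0007] turn -17.15 tilt [-0.03 -0.02]
```

View pics/l5.png

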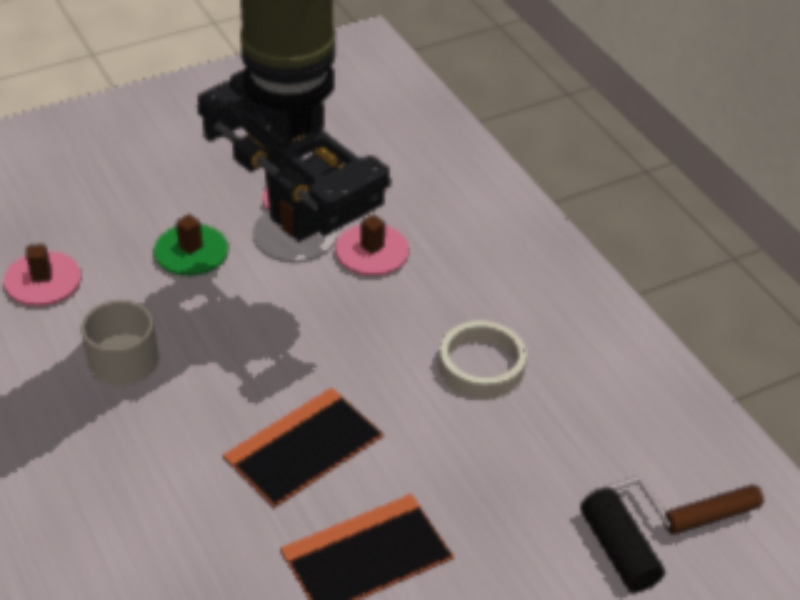

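Request:
{"name": "move_arm", "arguments": {"moves": [[[-0.012,-0.005,0,-1.5,0.1],[-0.035,-0.015,0,-4,0.1],[-0.065,-0.028,0,-7,0.1],[-0.095,-0.041,0,-10,0.1],[-0.125,-0.054,0,-13.5,0.1],[-0.147,-0.063,0,-16,0.1],[-0.159,-0.068,0,-17,0.1],[-0.159,-0.068,0,-17,0.1],[-0.159,-0.068,0,-17,0.1],[-0.159,-0.068,0,-17,0.1]]]}}

```text
t: 40.38
eef_pos: [0.4424, 0.3174, 0.1293]
tool_rot: [0.0, 0.966, 0.257, 0.0]
contact_force: [0.5, 0.2, -1.5]
grip_width: 0.0195
```

```bash
python3 - <<'E'
from lid import *
go(.441,.3177,.075,30)
for n in ["side","top"]:
    c=camera(n);cv2.imwrite(f"pics/m_{n}.png",cv2.resize(c["image"][100:260,140:350,::-1] if n=="side" else c["image"][240:400,100:310,::-1],(788,600)))
go(.441,.3177,.075,30)
E
```

```text
t 40.38 tcp [0.4424 0.3174 0.1293] yaw 29.75 q [-0.68  0.74 -0.04  1.91  0.06  0.49 -1.82] F [ 0.47  0.21 -1.49] g 0.0195
shift [-0.0011 -0.0009  0.0543] turn -0.25 tilt [ 0.06 -0.  ]
t 40.48 tcp [0.4419 0.3175 0.1293] yaw 29.78 q [-0.68  0.74 -0.04  1.91  0.06  0.49 -1.82] F [-0.59  0.51 -1.77] g 0.02
shift [-0.0008 -0.0006  0.0543] turn -0.22 tilt [ 0.03 -0.  ]
```

View pics/m_side.png

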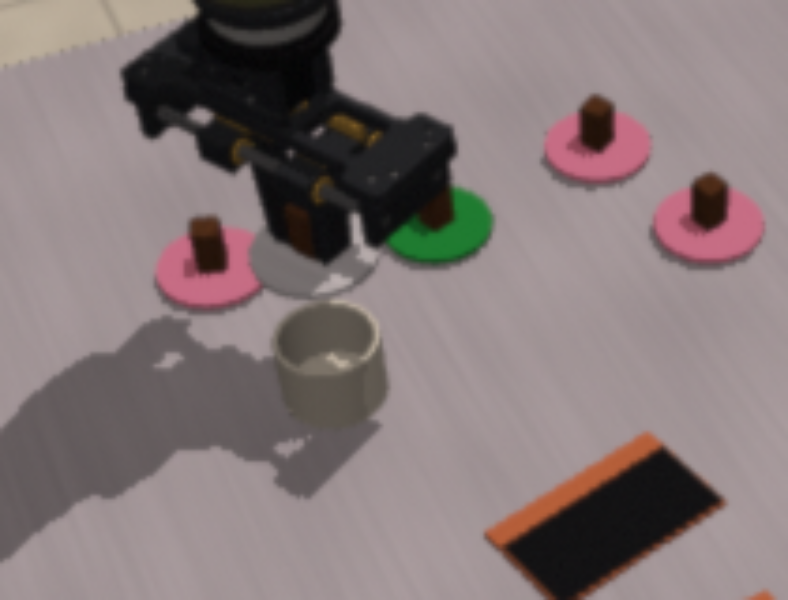

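View pics/m_top.png

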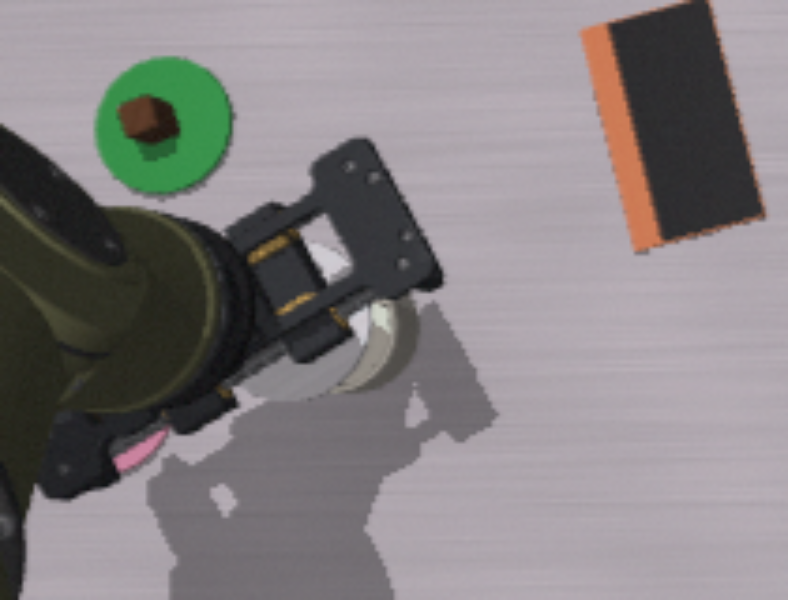

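Request:
{"name": "move_arm", "arguments": {"moves": [[[-0.0005,-0.0005,0.015,0,0.1],[-0.0008,-0.0006,0.03,0,0.1],[-0.0008,-0.0006,0.045,0,0.1],[-0.0008,-0.0006,0.055,0,0.1],[-0.0008,-0.0006,0.06,0,0.1],[-0.0008,-0.0006,0.06,0,0.1],[-0.0008,-0.0006,0.06,0,0.1]]]}}

```text
t: 41.35
eef_pos: [0.4405, 0.3182, 0.0698]
tool_rot: [-0.0, 0.966, 0.258, 0.0]
contact_force: [0.4, 0.0, -0.5]
grip_width: 0.0196
```

```bash
python3 - <<'E'
from lid import *
go(.441,.3177,.060,30)
c=camera("side");cv2.imwrite(f"pics/m2.png",cv2.resize(c["image"][140:240,180:290,::-1],(660,600),interpolation=cv2.INTER_CUBIC))
E
```

```text
t 41.35 tcp [0.4405 0.3182 0.0698] yaw 29.84 q [-0.69  0.85 -0.03  1.94  0.07  0.35 -1.83] F [ 0.37  0.02 -0.53] g 0.0196
shift [0.0002 0.0007 0.0098] turn -0.16 tilt [0.04 0.02]
```

View pics/m2.png

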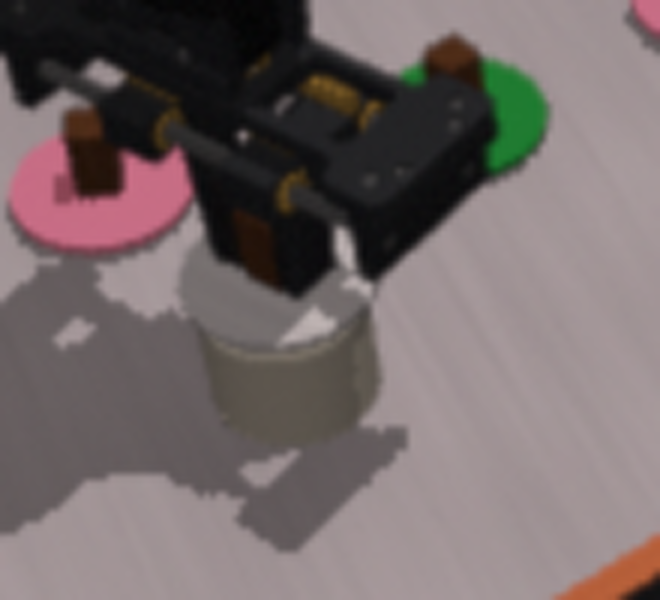

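Centred above the rim. Down to about 0.5 mm above seated, check, then release.

Request:
{"name": "move_arm", "arguments": {"moves": [[[0,0,0.003,0,0.1],[0,0,0.006,0,0.1],[0,0,0.0085,0,0.1],[0,0,0.0095,0,0.1],[0,0,0.0095,0,0.1],[0,0,0.0095,0,0.1]]]}}

```text
t: 42.15
eef_pos: [0.4403, 0.318, 0.0599]
tool_rot: [0.0, 0.966, 0.258, 0.0]
contact_force: [-0.0, -0.7, -1.0]
grip_width: 0.0197
```

```bash
python3 - <<'E'
from lid import *
go(.441,.3177,.060,30)
E
```

```text
t 42.15 tcp [0.4403 0.318  0.0599] yaw 29.84 q [-0.69  0.86 -0.03  1.94  0.07  0.33 -1.83] F [-0.01 -0.69 -0.95] g 0.0197
shift [ 0.0005  0.0006 -0.0001] turn -0.16 tilt [0.01 0.  ]
```

Request:
{"name": "move_arm", "arguments": {"moves": [[[0,0,0.0005,0,0.1],[0,0,0.0005,0,0.1],[0,0,0.0005,0,0.25],[0,0,0.0005,0,0.35],[0,0,0.0005,0,0.45],[0,0,0.0005,0,0.5],[0,0,0.0005,0,0.5],[0,0,0.0005,0,0.5]]]}}

```text
t: 43.15
eef_pos: [0.4402, 0.318, 0.0594]
tool_rot: [0.0, 0.966, 0.258, 0.0]
contact_force: [-0.3, -0.2, 0.1]
grip_width: 0.0439
```

Request:
{"name": "move_arm", "arguments": {"moves": [[[0,0,-0.01,0,0.5],[0,0,-0.025,0,0.5],[0,0,-0.045,0,0.5],[0,0,-0.07,0,0.5],[0,0,-0.1,0,0.5],[0,0,-0.13,0,0.5],[0,0,-0.15,0,0.5],[0,0,-0.15,0,0.5]]]}}

```text
t: 44.15
eef_pos: [0.4411, 0.3186, 0.2117]
tool_rot: [-0.001, 0.966, 0.257, 0.002]
contact_force: [0.1, -0.5, -0.4]
grip_width: 0.0439
```

```bash
python3 - <<'E'
from lid import *
np.set_printoptions(precision=4,suppress=True)
c=camera("side");cv2.imwrite(f"pics/n_side.png",c["image"][:,:,::-1])
cv2.imwrite(f"pics/n2.png",cv2.resize(c["image"][140:240,180:290,::-1],(660,600),interpolation=cv2.INTER_CUBIC))
print(np.array(plates(c)))
c=camera("top");cv2.imwrite(f"pics/n_top.png",c["image"][:,:,::-1]);print(np.array(plates(c)))
go(.441,.3177,.060,30)
E
```

```text
[[  0.5438   0.1728   0.2362 129.0177  16.1317]
 [  0.5477   0.0412   0.0073 128.5732  15.7989]]
[[  0.5446   0.1718   0.2373 128.5018  15.2436]
 [  0.5485   0.0403   0.0104 128.0138  14.4811]]
t 44.25 tcp [0.44   0.3178 0.2095] yaw 29.85 q [-0.68  0.62 -0.05  1.85  0.05  0.67 -1.81] F [0.09 0.17 0.16] g 0.0438
shift [0.0008 0.0005 0.1495] turn -0.15 tilt [ 0.01 -0.  ]
```

View pics/n2.png

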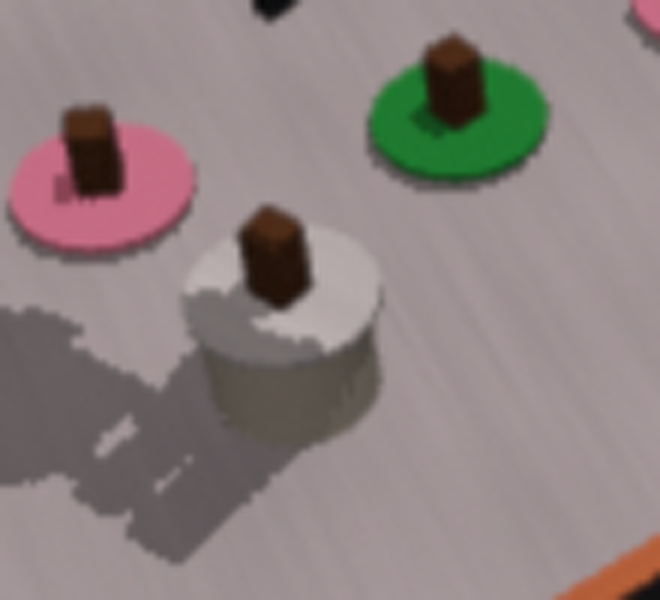

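View pics/n_side.png

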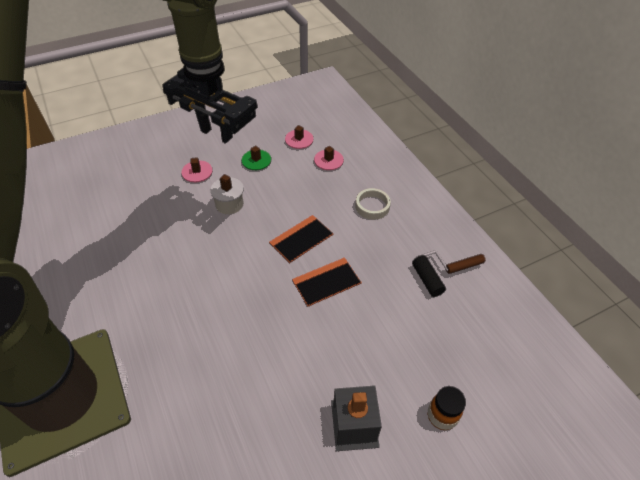

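```bash
python3 - <<'E'
from lid import *
c=camera("side");P=cloud(c)
im=c["image"].astype(int)
d=np.hypot(P[...,0]-.4405,P[...,1]-.318)
m=(d<.034)&(d>.018)&(P[...,2]>.04)&(im.min(2)>90)
Q=P[m];A=np.c_[Q[:,:2]-[.4405,.318],np.ones(len(Q))];s=np.linalg.lstsq(A,Q[:,2],rcond=None)[0];print("lid plane (expect .055)",s.round(4),len(Q), np.degrees(np.hypot(*s[:2])))
i=np.hstack([cv2.resize(rect(c,h,x-.025,x+.025,y-.025,y+.025,.00025),(250,250)) for h,x,y in [(.128,.4535,-.281),(.082,.4535,-.281),(.055+.036,.4405,.318)]])
i2=cv2.resize(rect(c,.055,.4405-.05,.4405+.05,.318-.05,.318+.05,.0004),(250,250))
i=np.hstack([i[:, :500],i2])
for k in range(0,250,25): i[k,::4]=255;i[::4,k::125]=255
cv2.imwrite("pics/fin.png",i[:,:,::-1])
m=(np.hypot(P[...,0]-.4535,P[...,1]+.281)<.02);print(P[m][:,2].max())
E
```

```text
lid plane (expect .055) [ 0.1387 -0.0755  0.0619] 300 9.050782615343001
0.13133179545480855
```

View pics/fin.png

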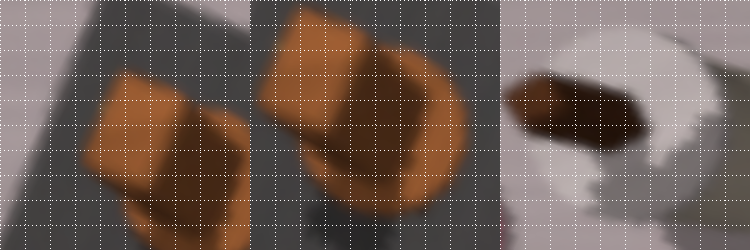

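```bash
python3 - <<'E'
from lid import *
for n in ["side","top"]:
    c=camera(n);im=c["image"].astype(int)
    acc=[]
    for (x,y,z0,nm) in [(.4405,.318,.055,"lid"),(.5605,.426,.010,"green"),(.4045,.4605,.01,"pink")]:
        P=cloud(c);v,u=np.mgrid[0:480,0:640]
        # pick pixels by ray on plane z0, not by depth
        d=np.stack([(u-c["cx"])/c["fx"],(v-c["cy"])/c["fy"],np.ones_like(u)],-1)@rot(c["rotation"]).T
        W=np.array(c["xyz"])+d*((z0-c["xyz"][2])/d[...,2])[...,None]
        r=np.hypot(W[...,0]-x,W[...,1]-y);m=(r<.036)&(im.max(2)>85)&(c["z_map"]>0)
        Q=P[m];k=abs(Q[:,2]-z0)<.012;Q=Q[k]
        for _ in range(5):
            A=np.c_[Q[:,:2]-[x,y],np.ones(len(Q))];s=np.linalg.lstsq(A,Q[:,2],rcond=None)[0];e=Q[:,2]-A@s;Q=Q[abs(e)<2*e.std()]
        print(n,nm,s.round(4),e.std().round(4),len(Q))
E
```

```text
side lid [ 0.0014 -0.0186  0.055 ] 0.0012 337
side green [-0.0149  0.001   0.0099] 0.0015 258
side pink [-0.0087 -0.0217  0.0101] 0.0012 278
top lid [0.0047 0.0048 0.0553] 0.0012 486
top green [0.0014 0.0021 0.0101] 0.0013 608
top pink [-0.0249 -0.0076  0.0093] 0.0009 104
```

```bash
python3 - <<'E'
from cell import *
print(sign_off(), get_obs()["t"])
E
```

```text
the job is handed in; nothing more can be done
the job is handed in; nothing more can be done
```

The job is done and handed in at about 45 s of robot time. Only two plates were there, in the left-most and middle places.

- **Dip:** I took the brush from its rest and dipped it to about 12 mm above the table, that is 38 mm below the pot's rim.
- **Strokes:** Each strip got one unbroken stroke from far end to near end at about 2 cm/s, pressed about 4 mm (1 to 2 N). By the arm's readings the tip stayed within about 0.2 mm of each strip's middle line as I had measured it. In the pictures the bristles stayed on copper.
- **Brush:** It is back in its rest, hanging upright in the last pictures.
- **Lid:** The white lid had been knocked about 4 cm during the run, so I located it again before gripping it. It now sits on the pot with its top at 55 mm, the seated height, and level to about 1°.
- **Other things:** Both plates are flat and unmoved. The jar, tape and roller look to be where they were.

**Check that disagreed:** My first fit of the lid's surface showed a 9° tilt. I think grip pixels got into that fit. A cleaner fit from both cameras showed the lid level, so I relied on that one.

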